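# Set the riveting slide free of backlash and load it with spacers

### The job

Take the crank from its mat, fit it fully down on the square spindle of the positioning slide, and set the slide to its zero mark with the backlash taken up: wind it anticlockwise until the dial line is at least a quarter turn past the mark, then come back clockwise and stop with the dial line on the index (the last movement clockwise; if you run past, go back and come up again). Then lift the crank off without disturbing the setting and lay it flat on its mat, and lay every steel spacer that is there flat inside the tray of the slide, none on top of another, leaving the slide on its mark and the other things on the stand alone.

Things in the scene. Friction and masses are not known exactly. Their poses are not given: they have to be found in the camera images.
- slide_base: Fixed positioning slide: grey bed 124 mm wide, 12 mm thick, from x -150 to +130 mm; origin in its underside. x: along the travel, away from the gearbox; robot side is -y. Gearbox (72 x 90 mm, top 50 mm high) at the -x end, upright spindle at x -114 mm, y 0. White index at the dial's -y side; a white line on the bed's -y edge at x +25 mm meets the white line on the carriage's edge at the mark.
- spindle_seat (a point): On the spindle's axis at the dial's upper face (60 mm above the stand), where the seated crank's underside rests. Turns with the spindle; x, y normal to the square's flats. Shaft 20 x 20 mm, 28 mm tall from here, then a 16 x 16 mm nose 4 mm more. Dial: pale disc 72 mm across; its long black line points along -y of this frame and at the white index (-y of slide_base) at zero.
- screw (a joint): Angle of the hidden lead screw, rad, positive clockwise from above; 0 is the mark; range -3.0 to 3.6, starts at 1.2 to 3.0 (beyond the mark). Moves the carriage 6 mm per rad, away from the gearbox for positive. Friction about 0.23 N m, so it stays where it is left.
- spindle (a joint): Backlash: angle of spindle and dial relative to the screw, rad, positive clockwise, -0.4 to 0, nearly free. Dial angle = screw + spindle. 0: play taken up clockwise (turning clockwise drives the screw); -0.4: taken up anticlockwise. Set right, dial, screw and this are all 0.
- tray (a point): Centre of the tray's floor on the carriage (28 mm above the stand when level), axes as slide_base. Inside 128 mm along x by 96 mm along y, with a lip 4 mm high and 4 mm thick all round: room for three spacers side by side, lying along y at x = -44, 0 and +44 mm. Moves with the carriage.
- mat_top (a point): Centre of the upper face of the fixed black rubber mat, 110 mm along its x by 120 mm along its y, 3 mm thick.
- crank: Loose dark steel crank, 0.28 kg. Origin: hub axis, at the flat underside; z up as it lies. Hub 34 x 34 mm (sides normal to x and y), 44 mm tall, square bore 21.6 mm right through, sides alike; fits the spindle in any of four quarter turns. Flat arm 22 mm wide, 12 mm thick along +x to a round black knob (20 mm diameter, top 46 mm high) at x 60 mm; arm ends at x 73 mm.
- spacer_0: Loose steel rail spacer, a bar 80 mm along x, 24 mm along y, 20 mm high, with two small rivet heads on its top, 0.25 kg. Origin: centre of its underside, z up. It may be absent (None). The spacers are alike.
- spacer_1: Loose steel rail spacer, a bar 80 mm along x, 24 mm along y, 20 mm high, with two small rivet heads on its top, 0.25 kg. Origin: centre of its underside, z up. It may be absent (None). The spacers are alike.
- spacer_2: Loose steel rail spacer, a bar 80 mm along x, 24 mm along y, 20 mm high, with two small rivet heads on its top, 0.25 kg. Origin: centre of its underside, z up. It may be absent (None). The spacers are alike.
- gauge_block: Bystander: small steel block with two pins, 32 x 52 x 40 mm; leave alone. Origin: centre of its underside.
- spanner: Bystander: steel spanner, 171 mm long, lying; leave alone. Origin: centre of its underside.
Things that resemble listed ones, but are neither listed nor needed, are in the scene too. Leave any purple look-alike of the spacer_2 alone.

How it is judged:
On the way, in this order (a step that is already met when the one before it is completed fails the run):
1. the crank is fully down on the square spindle (horizontal distance between crank and spindle_seat below 0.004 m and z of crank in the frame of spindle_seat below 0.006 m and angle between crank's own z axis and vertical below 0.1 rad), for 0.2 s.
2. with the crank on, the slide is wound back well past its mark (all of step 1 and value of joint screw below -0.5 rad), for 0.1 s.
3. the slide is brought up to its mark clockwise, with the backlash taken up (all of step 1 and value of joint screw between -0.15 and 0.15 rad and value of joint spindle above -0.08 rad and velocity of joint screw below 0.1 rad/s), for 0.4 s.
At the end, for the whole second after the job is handed in: The screw is within 0.15 rad of its mark; the crank lies flat on the mat, its hub's axis over the mat; every spacer present lies flat (tilt under 0.04 rad) on the floor of the tray, inside its lip, right way up; all at rest (value of joint screw between -0.15 and 0.15 rad and x of crank in the frame of mat_top between -0.055 and 0.055 m and y of crank in the frame of mat_top between -0.06 and 0.06 m and z of crank in the frame of mat_top below 0.005 m and angle between crank's own z axis and vertical below 0.1 rad and linear speed of each of crank, spacer_0, spacer_1, spacer_2 below 0.02 m/s and x of spacer_0 in the frame of tray between -0.056 and 0.056 m and y of spacer_0 in the frame of tray between -0.042 and 0.042 m and z of spacer_0 in the frame of tray between -0.005 and 0.003 m and angle between each of spacer_0, spacer_1, spacer_2's own z axis and vertical below 0.04 rad and x of spacer_1 in the frame of tray between -0.056 and 0.056 m and y of spacer_1 in the frame of tray between -0.042 and 0.042 m and z of spacer_1 in the frame of tray between -0.005 and 0.003 m and x of spacer_2 in the frame of tray between -0.056 and 0.056 m and y of spacer_2 in the frame of tray between -0.042 and 0.042 m and z of spacer_2 in the frame of tray between -0.005 and 0.003 m); the robot touches nothing.
It fails at once if a bystander is pushed about (more than 5 cm) (distance of any of gauge_block, spanner from where it was at the start of the episode above 0.05 m).
Of spacer_0, spacer_1, spacer_2 only 2 to 3 are there at a start; the rules pass over those that are not, and their reading is None.
At some moment in a run one of crank may be knocked a few centimetres aside while the robot is not near it.
Once in a run the grip may slacken for a moment while it holds something.
It also fails if it takes over 210 s, if anything falls off the work surface, if the arm or the gripper's body presses on something with over 40 N, if the wrist force passes 120 N, or if a joint passes its speed limit or range.

### The arm

A 6-joint arm with a two-finger parallel gripper is mounted at the origin on a cart in front of the work surface, level with it; the furniture and walls round the work are solid. World frame = base frame: x ahead of the robot, y to its left, z up, the work surface at z = 0. Lengths are in m, angles in rad, forces in N, time in s.
With the tool pointing down it reaches from about 0.35 to 0.975 m from the base axis. Payload 4.9 kg.
Tool frame: the origin (TCP) lies on the centre line of the jaws, within the pads' length; the fingertips stand 25 mm ahead of it and the grasp point (between the pads) lies 6 mm ahead of it; z points along the fingers, y is the line along which they close (so a half turn about z gives the same grasp; the last joint's range is limited). The gripper opens to 85 mm and grips with 20 to 120 N. Pads are 22 mm wide; open, the fingers measure 114 mm over their backs; the gripper's body (76 mm by 85 mm) begins 54 mm behind the grasp point. The pads swing forward as they close: fully open they stand 13 mm farther back than shut.
Start: joints at [-1.454, 0.053, 1.613, -0, 1.476, -0.119], TCP at [0.146, -0.608, 0.256] pointing down, gripper open.
Joint ranges: [-3.01, 3.01], [-1.01, 2.22], [0.06, 2.58], [-1.02, 4.17], [0.09, 2.62], [-3.14, 3.14]. Speed limits (rad/s): [2.57, 2.57, 3.14, 3.14, 3.14, 3.14].

### API

Orientations are given as a unit quaternion [w, x, y, z].
In Python, from plant import state, grab_frame, get_calibration, job gives the robot as it stands. The module is installed in compiled form; this text tells all that it offers.
- The arm moves only by the tool move_arm, never from a script. Its argument "targets" is a list that holds one entry, the list of rows, each a list of 5 numbers: the opening in per cent of the stroke, from 0 (shut) to 100 (fully open), then the shift along the tool's x, y, z as a fraction of full scale, then the turn about the tool's z as a fraction of full scale. A call has 1 to 5 rows; each row shifts and turns the commanded pose from where the row before left it, along the tool's axes as they then stand; what a row does not reach is not made up. Full scale, the value 1, is 0.6 m for a shift and 6 degrees for a turn. A row lasts 1/12 s, in which the tool goes at most 41.7 mm and 7.16 degrees, less where a joint would pass 70% of its speed; a pose out of reach is approached as far as the arm can. A call with a number of a shift or a turn outside -1 to 1 is refused whole. A call with a gripper value outside its range is refused whole. The fingers move at their own pace and stop on an object; the grip force is fixed at half the most. Time passes only in rows, so rows that do not move let the fingers close. It gives the time, the measured TCP pose, the force, the opening and the grip force at its end, in the units of the state.
- state(): the state, without advancing time (a new reading comes with each control period).
- grab_frame(name): name is "side" or "top"; returns the picture (400x640x3 uint8, red, green, blue); there is no depth.
- get_calibration(name): a dict with "vertical_fov" (degrees; the focal length in pixels is half the picture's height over the tangent of half this angle, whatever the lens; pixels are square), "cx", "cy" (the principal point, pixels), "dist_coeffs" ([k1, k2, p1, p2, k3] as OpenCV has them; the pictures are not rectified), "R" (3x3) and "t" (3): a world point X has camera coordinates R X + t. Camera axes: x right, y down, z forward; pixel columns grow to the right and rows downward; lengths in m; the calibration is good to about 2 mm. A picture is of the moment at which its call begins. get_calibration takes no time and is no camera call.
- job.job_done(): hands the job in; it is judged then, once.
The state is a dict: "time": time; "joint_pos": joint angles; "joint_vel": joint speeds; "joint_efforts": joint torques, N m; "tool_pos": TCP position; "tool_rot": TCP orientation; "contact_force": force on the tool from outside, world axes, zero at the start; "ft_torque": the same for the moment, N m; "gripper_width": opening from 0.0 (shut) to 1.0 (fully open); "grasp_force": force on a finger pad.
Only numpy, scipy, OpenCV 4.12 (cv2) and the standard library are available. Lean on these libraries where they do the work, as an engineer would, in place of code of your own. Each camera call takes 0.05 s, during which the arm holds its last target. There are 200 camera calls.

## Working session

There is one attempt and no reset: what is moved stays moved. The work goes in short steps, Python scripts to look and compute and a tool call to move; the robot and the scene stay as the last step left them, time stands still between calls to the robot, and variables do not carry over. Pictures are saved under pics/ and viewed, at most 14 in all, crops included, and the job is handed in when it is done.

Besides the shell and the picture viewer there is one more tool, called after "Request:" by a JSON object that holds its "name" and its "arguments". move_arm: Moves the arm, as the interface text tells. Shift numbers are shares of 0.6 m and turn numbers shares of 6 degrees, none past 1 either way. Its arguments: {"type":"object","properties":{"targets":{"type":"array"}},"required":["targets"]}

```bash
mkdir -p pics; cat > h.py <<'E'
import numpy as np, cv2
from plant import state, grab_frame, get_calibration, job
def cam(n):
    c=get_calibration(n); f=200/np.tan(np.radians(c["vertical_fov"])/2)
    K=np.array([[f,0,c["cx"]],[0,f,c["cy"]],[0,0,1.]])
    return K,np.array(c["dist_coeffs"],float),np.array(c["R"],float),np.array(c["t"],float)
def ray(n,uv):
    K,d,R,t=cam(n); p=cv2.undistortPoints(np.array(uv,float).reshape(-1,1,2),K,d).reshape(-1,2)
    D=np.c_[p,np.ones(len(p))]@R; return -R.T@t, D
def onplane(n,uv,z):
    o,D=ray(n,uv); return o+D*((z-o[2])/D[:,2])[:,None]
def proj(n,X):
    K,d,R,t=cam(n); return cv2.projectPoints(np.array(X,float).reshape(-1,1,3),cv2.Rodrigues(R)[0],t,K,d)[0].reshape(-1,2)
def shot(n,f):
    im=grab_frame(n)[:,:,::-1].copy(); cv2.imwrite(f"pics/{f}.png",im); return im
E
python3 - <<'E'
from h import *
shot("top","t0");shot("side","s0")
for n in("top","side"):
    K,d,R,t=cam(n);print(n,K[0,0],-R.T@t,R.round(2).tolist(),d)
s=state();print(s)
E
```

```text
top 366.5955373662252 [0.36647105 0.14015119 0.89043054] [[0.08, -1.0, 0.0], [-0.98, -0.08, -0.2], [0.2, 0.01, -0.98]] [-0.04373697  0.          0.          0.          0.        ]
side 388.77313267858443 [0.24745037 0.87391434 0.59567056] [[-0.93, -0.38, -0.02], [-0.19, 0.52, -0.83], [0.32, -0.77, -0.55]] [-0.03099083  0.          0.          0.          0.        ]
{'time': 0.1, 'joint_pos': array([-1.45399878e+00,  5.33180726e-02,  1.61415822e+00, -2.85708724e-05,
        1.47599802e+00, -1.18975536e-01]), 'joint_vel': array([ 0.00063919, -0.0005081 , -0.00277551, -0.00038677, -0.00154377,
       -0.00010834]), 'joint_efforts': array([ 9.31578252e-04, -3.94905674e+01, -3.71365142e+01, -8.39213499e-05,
        3.92286340e-03,  9.77058988e-06]), 'tool_pos': array([ 0.14594412, -0.6071888 ,  0.25516812]), 'tool_rot': array([-9.40845090e-04,  9.93058825e-01,  1.17614986e-01, -1.31954496e-05]), 'contact_force': array([-0.47075482, -0.90782265,  0.68267922]), 'ft_torque': array([ 0.02997992, -0.02551836,  0.03405793]), 'grasp_force': 0.0, 'gripper_width': 0.9982298263391344}
```

View pics/t0.png

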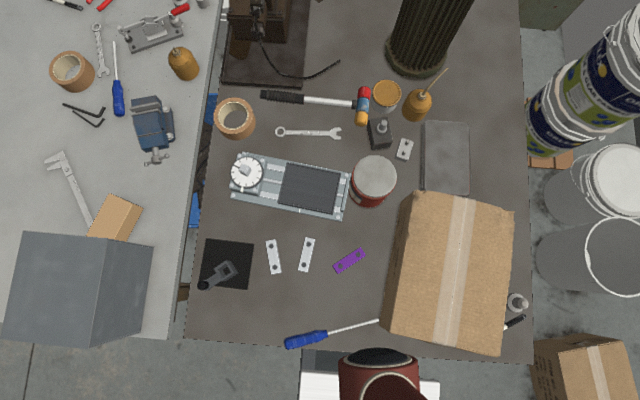

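View pics/s0.png

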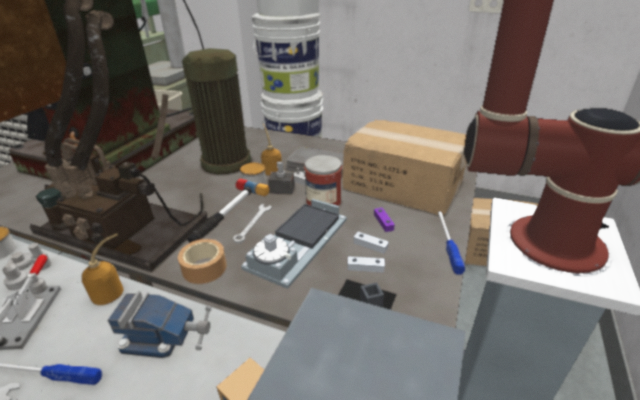

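```bash
python3 - <<'E'
from h import *
a=cv2.imread("pics/t0.png");b=cv2.imread("pics/s0.png")
c1=cv2.resize(a[140:300,190:380],None,fx=4,fy=4,interpolation=cv2.INTER_CUBIC)[:600]
c1=cv2.resize(a[140:290,190:390],(800,600),interpolation=cv2.INTER_CUBIC)
cv2.imwrite("pics/c1.png",c1)
l=cv2.resize(a[100:200,350:480],(390,300),interpolation=cv2.INTER_CUBIC)
r=cv2.resize(b[140:240,220:350],(390,300),interpolation=cv2.INTER_CUBIC)
cv2.imwrite("pics/c2.png",np.hstack([l,r]))
E
```

```text
(no output)
```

View pics/c1.png

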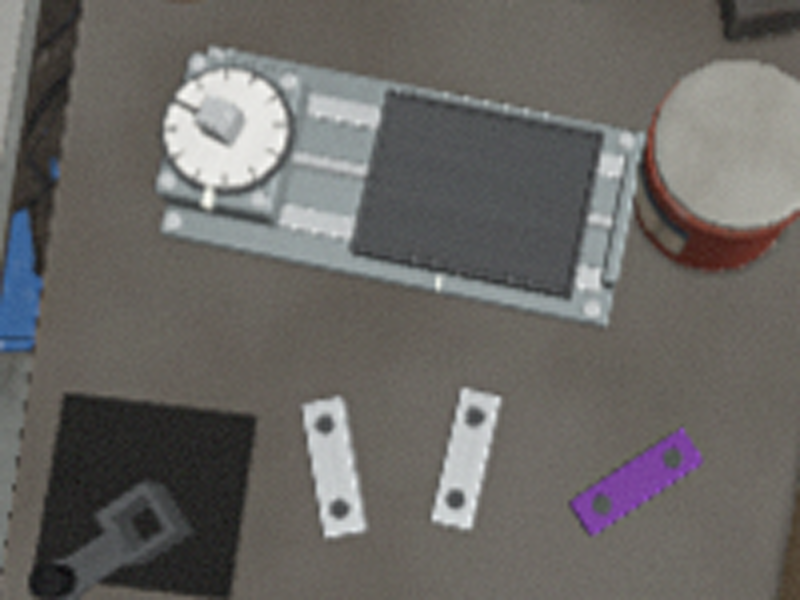

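View pics/c2.png

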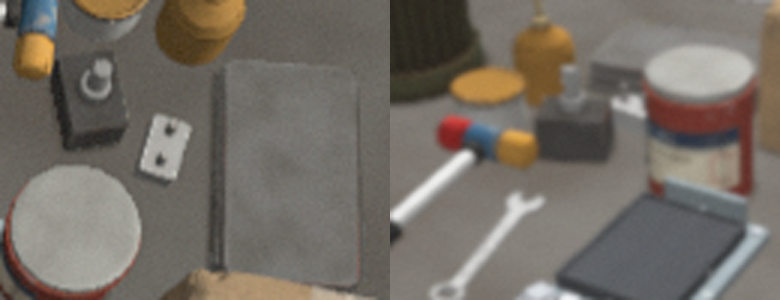

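Candidates: spacers, top (274,257) and (306,254), are long bars with two rivets. The look-alikes are purple (349,261) and a short plate at (405,149), which I leave alone. The crank is the only one, on the mat near (220,275). The dial line points up-left, so the dial is at about +2 rad.

```bash
cat >> h.py <<'E'
def spacers(im,n="top",z=.02,box=(255,225,325,290)):
    hsv=cv2.cvtColor(im,cv2.COLOR_BGR2HSV); m=((hsv[...,1]<40)&(hsv[...,2]>165)).astype(np.uint8)*255
    k=np.zeros_like(m); x0,y0,x1,y1=box; k[y0:y1,x0:x1]=255; m&=k
    m=cv2.morphologyEx(m,cv2.MORPH_CLOSE,np.ones((5,5)))
    out=[]
    for c in cv2.findContours(m,cv2.RETR_EXTERNAL,2)[0]:
        if cv2.contourArea(c)<150: continue
        P=onplane(n,c.reshape(-1,2),z)[:,:2]
        (cx,cy),(w,h),a=cv2.minAreaRect((P*1e4).astype(np.float32))
        if w<h: w,h,a=h,w,a+90
        out.append((cx/1e4,cy/1e4,w/10,h/10,a))
    return out
E
python3 - <<'E'
from h import *
a=cv2.imread("pics/t0.png")
print("spacers",np.round(spacers(a),4).tolist())
# dial
hsv=cv2.cvtColor(a,cv2.COLOR_BGR2HSV)
m=np.zeros(a.shape[:2],np.uint8); m[150:195,225:268]=1
print(hsv[172,240],hsv[180,275])
d=((hsv[...,2]>185)&(hsv[...,1]<30)&(m>0)).astype(np.uint8)*255
c=max(cv2.findContours(d,0,2)[0],key=cv2.contourArea)
h=cv2.convexHull(c)
P=onplane("top",h.reshape(-1,2),.060)[:,:2]
print("dial",cv2.minEnclosingCircle((P*1e3).astype(np.float32)),cv2.fitEllipse((P*1e4).astype(np.float32)))
# index & mark pixel
for nm,p,z in [("index",(190+207/4,140+199/4),.05),("mark",(190+438/4,140+282/4),.012),("linetip",(190+177/4,140+97/4),.06),
 ("bedBL",(190+163/4,140+232/4),.012),("bedBR",(190+606/4,140+324/4),.012),("bedTR",(190+640/4,140+130/4),.012),
 ("bore",(190+147/4,140+521/4),.047),("knob",(190+52/4,140+580/4),.049),
 ("mTL",(190+66/4,140+395/4),.003),("mTR",(190+255/4,140+414/4),.003)]:
    print(nm,onplane("top",[p],z)[0].round(4))
cr=a[230:305,190:265]; cr=cv2.resize(cv2.LUT(cr,np.clip(np.arange(256)*2.2,0,255).astype(np.uint8)),(600,600),interpolation=cv2.INTER_CUBIC)
cv2.imwrite("pics/c3.png",cr)
E
```

```text
spacers [[0.404, 0.2457, 78.7182, 23.5828, 15.9858], [0.4151, 0.168, 78.5456, 23.1867, 171.7693]]
[ 20   6 135] [103  10 178]
dial ((587.6307983398438, 327.2354431152344), 41.7020149230957) ((5889.3330078125, 3248.06982421875), (697.3140258789062, 829.970703125), 83.71846008300781)
index [0.5513 0.3311 0.05  ]
mark [0.5192 0.1931 0.012 ]
linetip [0.6094 0.3541 0.06  ]
bedBL [0.5369 0.3642 0.012 ]
bedBR [0.5015 0.0896 0.012 ]
bedTR [0.6247 0.0764 0.012 ]
bore [0.3629 0.3437 0.047 ]
knob [0.3259 0.3927 0.049 ]
mTL [0.4334 0.413  0.003 ]
mTR [0.4313 0.2969 0.003 ]
```

View pics/c3.png

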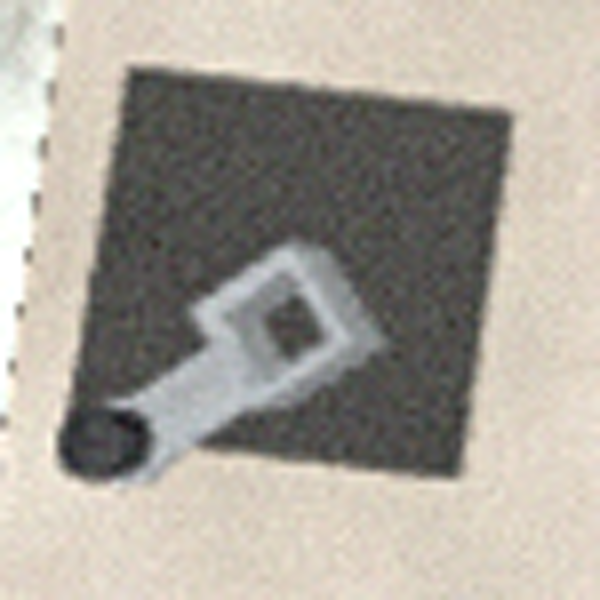

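```bash
python3 - <<'E'
from h import *
a=cv2.imread("pics/t0.png");b=cv2.imread("pics/s0.png")
g=lambda i,x,y:cv2.resize(i[y:y+50,x:x+50],(400,400),interpolation=cv2.INTER_CUBIC)
lut=np.clip(np.arange(256)*2.,0,255).astype(np.uint8)
cv2.imwrite("pics/c4.png",np.hstack([g(a,222,148),g(b,250,226)]))
E
```

```text
(no output)
```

View pics/c4.png

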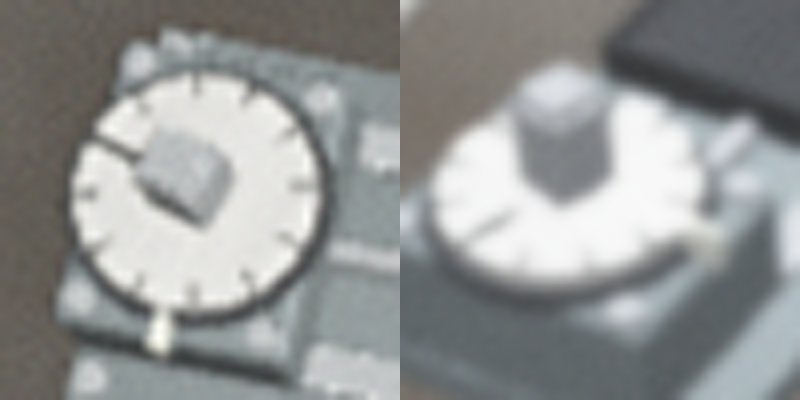

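```bash
cat >> h.py <<'E'
def tri(ut,us):
    o1,d1=ray("top",[ut]);o2,d2=ray("side",[us]);d1=d1[0]/np.linalg.norm(d1);d2=d2[0]/np.linalg.norm(d2)
    s=np.linalg.lstsq(np.c_[d1,-d2],o2-o1,rcond=None)[0]
    p,q=o1+s[0]*d1,o2+s[1]*d2; return (p+q)/2,np.linalg.norm(p-q)
E
python3 - <<'E'
from h import *
D=lambda x,y:(222+x/8-.44,148+y/8-.44)
S=lambda x,y:(250+(x-400)/8-.44,226+y/8-.44)
print("dialtop",onplane("top",[D(196,190)],.06),"side",onplane("side",[S(568,185)],.06),tri(D(196,190),S(568,185)))
print("nose",onplane("top",[D(170,157)],.092),onplane("side",[S(562,82)],.092),tri(D(170,157),S(562,82)))
c=onplane("top",[D(196,190)],.06)[0]
for p,z in [(D(97,140),.06),(D(160,335),.05)]:
    v=onplane("top",[p],z)[0]-c;print(np.degrees(np.arctan2(v[1],v[0])),np.linalg.norm(v[:2]))
for X in ([.59,.325,.06],[.59,.325,.092]): print(proj("top",[X]),proj("side",[X]))
# hub
C=lambda x,y:(190+x/8-.44,230+y/8-.44)
h=onplane("top",[C(272,321)],.047)[0];k=onplane("top",[C(103,440)],.049)[0]
print("hub",h,"knob",k,np.linalg.norm((h-k)[:2]),np.degrees(np.arctan2(*(k-h)[[1,0]])))
print([onplane("top",[C(*p)],.003)[0][:2].round(4) for p in [(130,67),(512,115),(461,478)]])
E
```

```text
dialtop [[0.59428226 0.32402905 0.06      ]] side [[0.59292063 0.32653397 0.06      ]] (array([0.59457413, 0.32439457, 0.05791878]), np.float64(0.0005602872950901177))
nose [[0.59459925 0.32547892 0.092     ]] [[0.59346551 0.32282247 0.092     ]] (array([0.593202  , 0.32474923, 0.09382412]), np.float64(0.0017553658070688033))
67.3346523300664 0.03371561268923237
169.81078851050432 0.04289231430621629
[[245.43627092 173.02606534]] [[272.11044609 248.56670502]]
[[242.77549766 169.14240174]] [[270.78429744 236.7824492 ]]
hub [0.36351339 0.35106349 0.047     ] knob [0.32672751 0.39412403 0.049     ] 0.05663401103796637 130.50669348548553
[array([0.4353, 0.4149]), array([0.4302, 0.2972]), array([0.3225, 0.3005])]
```

```bash
cat >> h.py <<'E'
def pose():
    s=state(); w,x,y,z=s["tool_rot"]; phi=np.degrees(np.arctan2(2*(x*y+w*z),1-2*(y*y+z*z)))
    return s,np.array(s["tool_pos"]),phi
def leg(p,phi,q,step=.039):
    "shift p->q as tool-axis fractions: total and per row"
    d=np.array(q)-p;c,s=np.cos(np.radians(phi)),np.sin(np.radians(phi))
    t=np.array([c*d[0]+s*d[1],s*d[0]-c*d[1],-d[2]]);n=max(1,int(np.ceil(np.linalg.norm(t)/step)))
    print("n",n,"per row",(t/.6/n).round(4),"total",(t/.6).round(4)); return q
E
python3 - <<'E'
from h import *
s,p,f=pose();print(p,f)
a=leg([.146,-.608,.400],130.5,[.55,-.10,.40]);b=leg(a,130.5,[.364,.350,.20])
E
```

```text
[ 0.14594412 -0.6071888   0.25516812] 13.508948689729412
n 17 per row [ 0.0121  0.0625 -0.    ] total [ 0.2065  1.0619 -0.    ]
n 14 per row [0.0551 0.018  0.0238] total [0.7716 0.2514 0.3333]
```

Request:
{"name": "move_arm", "arguments": {"targets": [[[100, 0, 0, -0.06, -1], [100, 0, 0, -0.06, -1], [100, 0, 0, -0.06, -1], [100, 0, 0, -0.06, -1], [100, 0, 0, 0, -1]]]}}

```text
time: 0.52
tool_pos: [0.1463, -0.6094, 0.4102]
tool_rot: [0.007, 0.928, 0.373, -0.002]
contact_force: [-0.9, -0.6, 1.3]
gripper_width: 0.998
grasp_force: 0.0
```

Request:
{"name": "move_arm", "arguments": {"targets": [[[100, 0, 0, 0, -1], [100, 0, 0, 0, -1], [100, 0, 0, 0, -1], [100, 0, 0, 0, -1], [100, 0, 0, 0, -1]]]}}

```text
time: 0.93
tool_pos: [0.146, -0.6075, 0.3995]
tool_rot: [-0.001, 0.8, 0.6, 0.0]
contact_force: [-0.2, 0.6, 0.2]
gripper_width: 1.0
grasp_force: 0.0
```

Request:
{"name": "move_arm", "arguments": {"targets": [[[100, 0, 0, 0, -1], [100, 0, 0, 0, -1], [100, 0, 0, 0, -1], [100, 0, 0, 0, -1], [100, 0, 0, 0, -1]]]}}

```text
time: 1.35
tool_pos: [0.146, -0.6075, 0.3995]
tool_rot: [-0.0, 0.617, 0.787, 0.0]
contact_force: [-0.6, 0.0, 0.2]
gripper_width: 0.999
grasp_force: 0.0
```

Request:
{"name": "move_arm", "arguments": {"targets": [[[100, 0, 0, 0, -1], [100, 0, 0, 0, -1], [100, 0, 0, 0, -1], [100, 0, 0, 0, -1], [100, 0, 0, 0, -0.5]]]}}

```text
time: 1.77
tool_pos: [0.146, -0.6075, 0.3995]
tool_rot: [-0.0, 0.417, 0.909, 0.001]
contact_force: [-0.1, -0.1, 0.4]
gripper_width: 0.996
grasp_force: 0.0
```

Request:
{"name": "move_arm", "arguments": {"targets": [[[100, 0.012, 0.0625, 0, 0], [100, 0.012, 0.0625, 0, 0], [100, 0.012, 0.0625, 0, 0], [100, 0.012, 0.0625, 0, 0], [100, 0.012, 0.0625, 0, 0]]]}}

```text
time: 2.18
tool_pos: [0.2658, -0.4569, 0.3996]
tool_rot: [-0.0, 0.419, 0.908, 0.0]
contact_force: [1.2, -0.3, -0.8]
gripper_width: 1.001
grasp_force: 0.0
```

Request:
{"name": "move_arm", "arguments": {"targets": [[[100, 0.012, 0.0625, 0, 0], [100, 0.012, 0.0625, 0, 0], [100, 0.012, 0.0625, 0, 0], [100, 0.012, 0.0625, 0, 0], [100, 0.012, 0.0625, 0, 0]]]}}

```text
time: 2.6
tool_pos: [0.385, -0.3076, 0.3999]
tool_rot: [-0.0, 0.419, 0.908, 0.0]
contact_force: [1.4, -0.5, -0.9]
gripper_width: 0.998
grasp_force: 0.0
```

Request:
{"name": "move_arm", "arguments": {"targets": [[[100, 0.012, 0.0625, 0, 0], [100, 0.012, 0.0625, 0, 0], [100, 0.012, 0.0625, 0, 0], [100, 0.012, 0.0625, 0, 0], [100, 0.012, 0.0625, 0, 0]]]}}

```text
time: 3.02
tool_pos: [0.5042, -0.1583, 0.3999]
tool_rot: [-0.0, 0.419, 0.908, -0.0]
contact_force: [0.7, -0.4, 0.4]
gripper_width: 1.0
grasp_force: 0.0
```

Request:
{"name": "move_arm", "arguments": {"targets": [[[100, 0.012, 0.0625, 0, 0], [100, 0.012, 0.0625, 0, 0], [100, 0.055, 0.018, 0.024, 0], [100, 0.055, 0.018, 0.024, 0], [100, 0.055, 0.018, 0.024, 0]]]}}

```text
time: 3.43
tool_pos: [0.5112, -0.0027, 0.3556]
tool_rot: [-0.001, 0.418, 0.908, -0.0]
contact_force: [0.6, -0.0, 0.1]
gripper_width: 1.002
grasp_force: 0.0
```

Request:
{"name": "move_arm", "arguments": {"targets": [[[100, 0.055, 0.018, 0.024, 0], [100, 0.055, 0.018, 0.024, 0], [100, 0.055, 0.018, 0.024, 0], [100, 0.055, 0.018, 0.024, 0], [100, 0.055, 0.018, 0.024, 0]]]}}

```text
time: 3.85
tool_pos: [0.4442, 0.1576, 0.284]
tool_rot: [-0.0, 0.419, 0.908, -0.0]
contact_force: [1.3, -0.3, 0.4]
gripper_width: 1.004
grasp_force: 0.0
```

Request:
{"name": "move_arm", "arguments": {"targets": [[[100, 0.055, 0.018, 0.024, 0], [100, 0.055, 0.018, 0.024, 0], [100, 0.055, 0.018, 0.024, 0], [100, 0.055, 0.018, 0.024, 0], [100, 0.055, 0.018, 0.024, 0]]]}}

```text
time: 4.27
tool_pos: [0.378, 0.3182, 0.2121]
tool_rot: [-0.0, 0.419, 0.908, -0.0]
contact_force: [1.1, 0.4, -0.0]
gripper_width: 1.0
grasp_force: 0.0
```

```bash
python3 - <<'E'
from h import *
s,p,f=pose();print(p,f,s["joint_pos"].round(2))
leg(p,f,[.364,.350,.046])
b=shot("side","s1");a=shot("top","t1")
g=lambda i,x,y,w,h:cv2.resize(cv2.LUT(i[y:y+h,x:x+w],np.clip(np.arange(256)*1.8,0,255).astype(np.uint8)),(w*4,h*4),interpolation=cv2.INTER_CUBIC)
cv2.imwrite("pics/c5.png",np.hstack([g(a,180,200,100,120),g(b,320,200,100,120)]))
E
```

```text
[0.37797474 0.31815292 0.21207974] 130.5151401060084 [ 0.55 -0.24  1.96 -0.    1.42 -0.16]
n 5 per row [0.0111 0.0034 0.0554] total [0.0555 0.0168 0.2768]
```

View pics/c5.png

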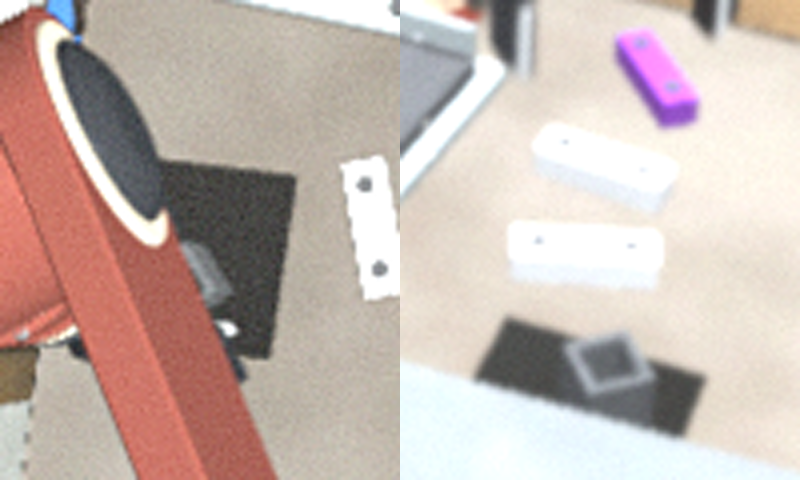

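```bash
python3 - <<'E'
from h import *
print(onplane("side",[(371.9,290.1)],.047),tri((223.56,269.7),(371.9,290.1)))
s,p,f=pose();leg(p,f,[.363,.351,.125]);
E
```

```text
[[0.36192954 0.35255933 0.047     ]] (array([0.36285292, 0.35129762, 0.04558172]), np.float64(0.0012646662326383376))
n 3 per row [0.018  0.0063 0.0469] total [0.0539 0.0189 0.1408]
```

Request:
{"name": "move_arm", "arguments": {"targets": [[[100, 0.027, 0.01, 0.05, 0], [100, 0.028, 0.01, 0.05, 0], [100, 0, 0, 0.06, 0], [100, 0, 0, 0.06, 0], [100, 0, 0, 0.056, 0]]]}}

```text
time: 4.78
tool_pos: [0.3669, 0.3494, 0.046]
tool_rot: [0.0, 0.418, 0.908, -0.0]
contact_force: [0.6, -0.6, -0.7]
gripper_width: 1.001
grasp_force: 0.0
```

Request:
{"name": "move_arm", "arguments": {"targets": [[[100, 0, 0, 0, 0], [20, 0, 0, 0, 0], [20, 0, 0, 0, 0], [20, 0, 0, 0, 0], [20, 0, 0, 0, 0]]]}}

```text
time: 5.2
tool_pos: [0.3687, 0.3507, 0.0505]
tool_rot: [0.001, 0.419, 0.908, 0.002]
contact_force: [-1.3, -1.6, 1.6]
gripper_width: 0.454
grasp_force: 1.6
```

Request:
{"name": "move_arm", "arguments": {"targets": [[[20, 0, 0, 0, 0], [20, 0, 0, 0, 0], [20, 0, 0, 0, 0], [20, 0, 0, 0, 0], [20, 0, 0, 0, 0]]]}}

```text
time: 5.62
tool_pos: [0.3688, 0.3507, 0.0506]
tool_rot: [0.001, 0.418, 0.908, 0.002]
contact_force: [-0.3, -0.9, 6.8]
gripper_width: 0.387
grasp_force: 60.6
```

```bash
python3 - <<'E'
from h import *
s,p,f=pose();print(p,f); leg([p[0],p[1],.17],67.3,[.593,.322,.17],.03)
E
```

```text
[0.36883797 0.35073196 0.05059397] 130.52249890051186
n 8 per row [ 0.0125  0.0454 -0.    ] total [ 0.1     0.3631 -0.    ]
```

Request:
{"name": "move_arm", "arguments": {"targets": [[[20, 0, 0, -0.02, 0], [20, 0, 0, -0.03, 0], [20, 0, 0, -0.04, 0], [20, 0, 0, -0.05, 0.5], [20, 0, 0, -0.04, 1]]]}}

```text
time: 6.03
tool_pos: [0.3668, 0.3497, 0.1579]
tool_rot: [0.0, 0.49, 0.872, 0.001]
contact_force: [0.8, 0.1, -1.8]
gripper_width: 0.385
grasp_force: 60.2
```

Request:
{"name": "move_arm", "arguments": {"targets": [[[20, 0, 0, -0.02, 1], [20, 0, 0, 0, 1], [20, 0, 0, 0, 1], [20, 0, 0, 0, 1], [20, 0, 0, 0, 1]]]}}

```text
time: 6.45
tool_pos: [0.3666, 0.3495, 0.1683]
tool_rot: [0.0, 0.7, 0.715, 0.0]
contact_force: [-0.2, -0.1, -2.7]
gripper_width: 0.382
grasp_force: 60.2
```

Request:
{"name": "move_arm", "arguments": {"targets": [[[20, 0, 0, 0, 1], [20, 0, 0, 0, 1], [20, 0, 0, 0, 1], [20, 0, 0, 0, 1], [20, 0, 0, 0, 0]]]}}

```text
time: 6.87
tool_pos: [0.3666, 0.3496, 0.1681]
tool_rot: [-0.0, 0.832, 0.555, 0.0]
contact_force: [0.3, -0.1, -2.9]
gripper_width: 0.388
grasp_force: 60.1
```

```bash
python3 - <<'E'
from h import *
s,p,f=pose();print(p,f,s["grasp_force"],s["gripper_width"]); leg(p,f,[.593,.322,.17],.03)
E
```

```text
[0.36663015 0.34955557 0.16805361] 67.41924281928812 60.05383235227782 0.3883090325531059
n 8 per row [ 0.0128  0.0457 -0.0004] total [ 0.1025  0.366  -0.0032]
```

Request:
{"name": "move_arm", "arguments": {"targets": [[[20, 0.013, 0.046, 0, 0], [20, 0.013, 0.046, 0, 0], [20, 0.013, 0.046, 0, 0], [20, 0.013, 0.046, 0, 0], [20, 0.013, 0.046, 0, 0]]]}}

```text
time: 7.28
tool_pos: [0.5104, 0.3326, 0.1679]
tool_rot: [-0.0, 0.831, 0.557, -0.0]
contact_force: [0.5, -0.3, -2.1]
gripper_width: 0.384
grasp_force: 60.2
```

Request:
{"name": "move_arm", "arguments": {"targets": [[[20, 0.013, 0.046, 0, 0], [20, 0.013, 0.046, 0, 0], [20, 0.012, 0.044, 0, 0], [20, 0, 0, 0, 0], [20, 0, 0, 0, 0]]]}}

```text
time: 7.7
tool_pos: [0.5944, 0.3223, 0.1675]
tool_rot: [-0.0, 0.831, 0.556, -0.0]
contact_force: [-0.3, -0.1, -3.5]
gripper_width: 0.384
grasp_force: 65.3
```

```bash
python3 - <<'E'
from h import *
s,p,f=pose();print(p,f,s["grasp_force"],s["gripper_width"],proj("side",[[.594,.324,.06],[.594,.324,.092],p]),proj("top",[p]))
b=shot("side","s2");a=shot("top","t2")
g=lambda i,x,y:cv2.resize(i[y:y+100,x:x+66],(400,600),interpolation=cv2.INTER_CUBIC)
cv2.imwrite("pics/c6.png",np.hstack([g(b,237,170),g(a,215,120)]))
E
```

```text
[0.59435744 0.32225739 0.16751362] 67.5521908299304 65.30009921640158 0.38378684412273306 [[270.6721173  247.85034774]
 [269.31796565 236.08032446]
 [266.15077759 205.64981569]] [[237.20640745 156.80267038]]
```

View pics/c6.png

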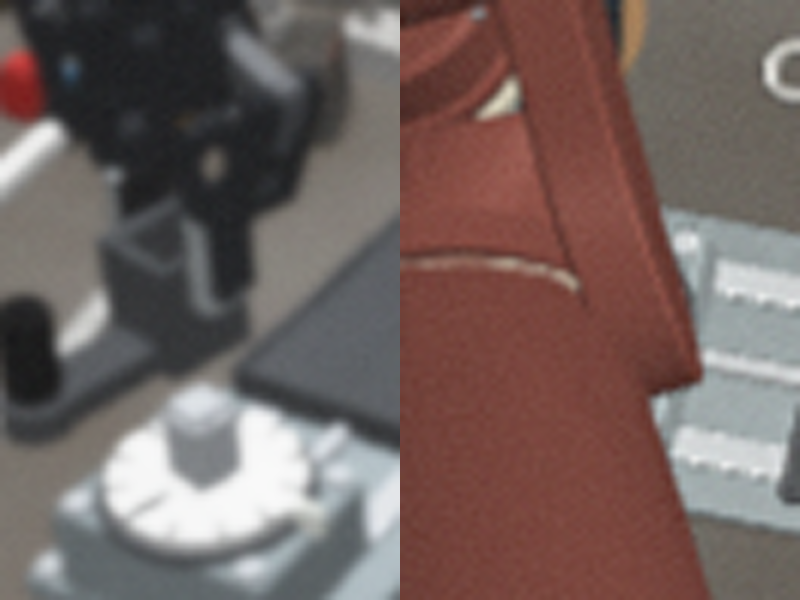

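```bash
python3 - <<'E'
from h import *
zt=.1675-.0036; zb=zt-.044
for uv,z,a in [((253.6,209.6),zt,22.5),((263.8,214.6),zt,112.5),((277.4,225.4),zb,202.5),((263.8,231.3),zb,112.5),((265.5,203),zt,-67.5)]:
    P=onplane("side",[uv],z)[0][:2]-.02404*np.array([np.cos(np.radians(a)),np.sin(np.radians(a))]);print(P.round(4))
c=np.array([.5944,.3223])
for off in (0,2,4): 
    h=c+off/1000*np.array([np.cos(np.radians(67.5)),np.sin(np.radians(67.5))])
    for z in(zt,zb): print(off,proj("side",[[h[0]+.02404*np.cos(np.radians(a)),h[1]+.02404*np.sin(np.radians(a)),z] for a in(22.5,112.5,202.5)]).round(1).tolist())
# spindle visible in side s2 crop: nose top corners (168,410),(198,388),(238,408),(205,428)
n=[(237+x/6.06-.4,170+y/6-.4) for x,y in[(203,406)]]
print("nose",onplane("side",n,.092))
E
```

```text
[0.5917 0.3296]
[0.5957 0.3246]
[0.5982 0.3264]
[0.6018 0.3225]
[0.594  0.3317]
0 [[254.3, 207.4], [265.0, 214.1], [278.3, 206.9]]
0 [[256.7, 225.1], [267.1, 232.0], [280.0, 224.7]]
2 [[253.5, 207.8], [264.2, 214.5], [277.6, 207.3]]
2 [[255.9, 225.5], [266.3, 232.5], [279.2, 225.1]]
4 [[252.7, 208.2], [263.4, 215.0], [276.8, 207.8]]
4 [[255.1, 225.9], [265.5, 232.9], [278.5, 225.5]]
nose [[0.59057625 0.32695145 0.092     ]]
```

Request:
{"name": "move_arm", "arguments": {"targets": [[[20, -0.0026, -0.002, 0.015, 0], [20, 0, 0, 0.015, 0], [20, 0, 0, 0.01, 0], [20, 0, 0, 0, 0], [20, 0, 0, 0, 0]]]}}

```text
time: 8.22
tool_pos: [0.5907, 0.3217, 0.1421]
tool_rot: [-0.0, 0.831, 0.556, -0.001]
contact_force: [-0.5, 0.1, -3.2]
gripper_width: 0.382
grasp_force: 65.5
```

Request:
{"name": "move_arm", "arguments": {"targets": [[[20, 0, 0, 0.003, 0], [20, 0, 0, 0.003, 0], [20, 0, 0, 0.003, 0], [20, 0, 0, 0, 0], [20, 0, 0, 0, 0]]]}}

```text
time: 8.63
tool_pos: [0.5918, 0.3218, 0.138]
tool_rot: [-0.0, 0.831, 0.556, -0.0]
contact_force: [0.6, 0.5, -2.9]
gripper_width: 0.381
grasp_force: 65.5
```

Request:
{"name": "move_arm", "arguments": {"targets": [[[20, 0, 0, 0.002, 0], [20, 0, 0, 0.002, 0], [20, 0, 0, 0.002, 0], [20, 0, 0, 0, 0], [20, 0, 0, 0, 0]]]}}

```text
time: 9.05
tool_pos: [0.592, 0.322, 0.1356]
tool_rot: [0.0, 0.831, 0.556, 0.0]
contact_force: [-2.6, -0.8, 3.0]
gripper_width: 0.383
grasp_force: 66.1
```

Request:
{"name": "move_arm", "arguments": {"targets": [[[20, 0, 0, 0.002, 0], [20, 0, 0.0015, 0, 0], [20, 0, 0, 0, 0]]]}}

```text
time: 9.3
tool_pos: [0.5926, 0.322, 0.1354]
tool_rot: [-0.0, 0.831, 0.556, 0.0]
contact_force: [-5.7, -0.9, 8.1]
gripper_width: 0.385
grasp_force: 66.8
```

Request:
{"name": "move_arm", "arguments": {"targets": [[[20, -0.0015, 0, 0, 0], [20, 0, 0, 0, 0]]]}}

```text
time: 9.47
tool_pos: [0.5925, 0.3218, 0.1355]
tool_rot: [-0.001, 0.831, 0.556, 0.001]
contact_force: [-4.5, 1.7, 7.1]
gripper_width: 0.385
grasp_force: 66.7
```

Request:
{"name": "move_arm", "arguments": {"targets": [[[20, 0, -0.0015, 0, 0], [20, 0, 0, 0, 0]]]}}

```text
time: 9.63
tool_pos: [0.5923, 0.3218, 0.1355]
tool_rot: [0.0, 0.831, 0.556, 0.002]
contact_force: [-2.9, 0.4, 5.3]
gripper_width: 0.382
grasp_force: 66.5
```

Request:
{"name": "move_arm", "arguments": {"targets": [[[20, 0.0025, 0, 0, 0], [20, 0, 0, 0, 0]]]}}

```text
time: 9.8
tool_pos: [0.5926, 0.3223, 0.1354]
tool_rot: [0.001, 0.831, 0.556, 0.0]
contact_force: [-3.5, -2.6, 8.0]
gripper_width: 0.386
grasp_force: 66.8
```

Request:
{"name": "move_arm", "arguments": {"targets": [[[20, 0, 0.0015, 0, 0], [20, 0, 0, 0, 0]]]}}

```text
time: 9.97
tool_pos: [0.5931, 0.3222, 0.1354]
tool_rot: [0.0, 0.831, 0.556, 0.0]
contact_force: [-4.1, -1.9, 8.3]
gripper_width: 0.389
grasp_force: 66.8
```

```bash
python3 - <<'E'
from h import *
s,p,f=pose();print(p,f,s["contact_force"],s["ft_torque"])
b=shot("side","s3")
cv2.imwrite("pics/c7.png",cv2.resize(b[195:265,235:315],(800,600)[:2] if 0 else (685,600),interpolation=cv2.INTER_CUBIC))
E
```

```text
[0.59309541 0.32217866 0.13539998] 67.51413434892915 [-4.11792225 -1.89279798  8.30884289] [-0.4787087   0.94111945 -0.00860764]
```

View pics/c7.png

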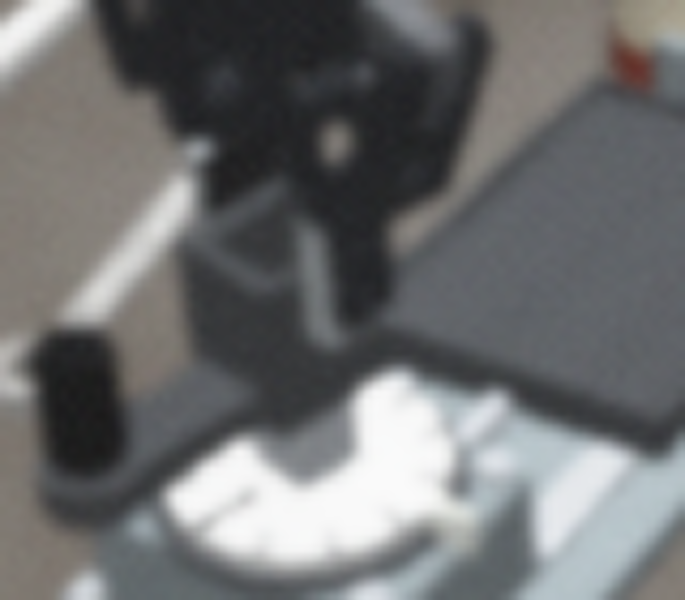

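Request:
{"name": "move_arm", "arguments": {"targets": [[[20, 0, 0, -0.004, 0], [20, 0.0012, 0.0012, 0, 0], [20, 0, 0, 0, 0], [20, 0, 0, 0.004, 0], [20, 0, 0, 0, 0]]]}}

```text
time: 10.43
tool_pos: [0.594, 0.3223, 0.1354]
tool_rot: [0.0, 0.831, 0.556, -0.0]
contact_force: [-6.4, -2.5, 8.5]
gripper_width: 0.383
grasp_force: 67.0
```

Request:
{"name": "move_arm", "arguments": {"targets": [[[20, 0, 0, -0.004, 0], [20, 0.0012, 0.0012, 0, 0], [20, 0, 0, 0, 0], [20, 0, 0, 0.004, 0], [20, 0, 0, 0, 0]]]}}

```text
time: 10.85
tool_pos: [0.5944, 0.3224, 0.1353]
tool_rot: [0.0, 0.831, 0.556, -0.001]
contact_force: [-7.4, -5.5, 11.7]
gripper_width: 0.387
grasp_force: 67.2
```

Request:
{"name": "move_arm", "arguments": {"targets": [[[20, 0, 0, -0.004, 0], [20, 0.0012, 0.0012, 0, 0], [20, 0, 0, 0, 0], [20, 0, 0, 0.004, 0], [20, 0, 0, 0, 0]]]}}

```text
time: 11.27
tool_pos: [0.5948, 0.3225, 0.1352]
tool_rot: [0.0, 0.831, 0.556, -0.002]
contact_force: [-9.6, -6.6, 12.0]
gripper_width: 0.386
grasp_force: 67.3
```

Request:
{"name": "move_arm", "arguments": {"targets": [[[20, 0, 0, -0.006, 0], [20, 0, 0, 0, 0], [20, 0, 0, 0, 0]]]}}

```text
time: 11.52
tool_pos: [0.5949, 0.3221, 0.1356]
tool_rot: [0.0, 0.831, 0.556, -0.002]
contact_force: [-2.5, -5.3, -0.3]
gripper_width: 0.384
grasp_force: 65.6
```

Request:
{"name": "move_arm", "arguments": {"targets": [[[20, 0, -0.002, 0, 0], [20, 0, 0, 0, 0], [20, 0, 0, 0, 0]]]}}

```text
time: 11.77
tool_pos: [0.5945, 0.3222, 0.1356]
tool_rot: [0.001, 0.831, 0.556, -0.001]
contact_force: [-0.6, -4.9, -0.9]
gripper_width: 0.383
grasp_force: 65.5
```

Request:
{"name": "move_arm", "arguments": {"targets": [[[20, 0, -0.002, 0, 0], [20, 0, 0, 0, 0], [20, 0, 0, 0, 0]]]}}

```text
time: 12.02
tool_pos: [0.5937, 0.3225, 0.1356]
tool_rot: [0.001, 0.831, 0.556, -0.001]
contact_force: [0.8, -6.2, -0.8]
gripper_width: 0.387
grasp_force: 65.5
```

Request:
{"name": "move_arm", "arguments": {"targets": [[[20, -0.002, 0, 0, 0], [20, 0, 0, 0, 0], [20, 0, 0, 0, 0]]]}}

```text
time: 12.27
tool_pos: [0.5927, 0.3227, 0.1359]
tool_rot: [0.0, 0.831, 0.556, -0.001]
contact_force: [0.1, -4.0, -2.8]
gripper_width: 0.388
grasp_force: 65.4
```

Request:
{"name": "move_arm", "arguments": {"targets": [[[20, -0.002, 0, 0, 0], [20, 0, 0, 0, 0], [20, 0, 0, 0, 0]]]}}

```text
time: 12.52
tool_pos: [0.5925, 0.3225, 0.137]
tool_rot: [-0.0, 0.831, 0.556, 0.0]
contact_force: [0.3, -0.4, -2.8]
gripper_width: 0.382
grasp_force: 65.4
```

Request:
{"name": "move_arm", "arguments": {"targets": [[[20, -0.004, 0.0015, 0, 0], [20, 0, 0, 0, 0], [20, 0, 0, 0, 0]]]}}

```text
time: 12.77
tool_pos: [0.5924, 0.3194, 0.137]
tool_rot: [-0.0, 0.831, 0.556, 0.0]
contact_force: [-0.1, 0.3, -3.1]
gripper_width: 0.384
grasp_force: 65.4
```

Request:
{"name": "move_arm", "arguments": {"targets": [[[20, 0, 0, 0.004, 0], [20, 0, 0, 0.002, 0], [20, 0, 0, 0, 0], [20, 0, 0, 0, 0]]]}}

```text
time: 13.1
tool_pos: [0.5923, 0.3194, 0.133]
tool_rot: [-0.0, 0.831, 0.556, -0.0]
contact_force: [-0.1, 0.5, -2.8]
gripper_width: 0.383
grasp_force: 65.4
```

Request:
{"name": "move_arm", "arguments": {"targets": [[[20, 0, 0, 0.008, 0], [20, 0, 0, 0.008, 0], [20, 0, 0, 0.008, 0], [20, 0, 0, 0.006, 0], [20, 0, 0, 0, 0]]]}}

```text
time: 13.52
tool_pos: [0.5918, 0.3191, 0.1136]
tool_rot: [-0.0, 0.831, 0.556, -0.001]
contact_force: [-0.2, -0.6, -2.6]
gripper_width: 0.382
grasp_force: 65.3
```

Request:
{"name": "move_arm", "arguments": {"targets": [[[20, 0, 0, 0.005, 0], [20, 0, 0, 0.005, 0], [20, 0, 0, 0.003, 0], [20, 0, 0, 0, 0], [20, 0, 0, 0, 0]]]}}

```text
time: 13.93
tool_pos: [0.5926, 0.3194, 0.1078]
tool_rot: [0.0, 0.831, 0.556, 0.0]
contact_force: [-0.0, -0.5, -2.0]
gripper_width: 0.385
grasp_force: 65.4
```

Request:
{"name": "move_arm", "arguments": {"targets": [[[60, 0, 0, 0, 0], [60, 0, 0, 0, 0], [60, 0, 0, 0, 0], [60, 0.008, 0, 0, 0], [60, 0, 0, 0, 0]]]}}

```text
time: 14.35
tool_pos: [0.5947, 0.3245, 0.108]
tool_rot: [-0.0, 0.831, 0.556, 0.001]
contact_force: [1.2, 0.1, -0.6]
gripper_width: 0.601
grasp_force: 0.0
```

Request:
{"name": "move_arm", "arguments": {"targets": [[[20, 0, 0, 0, 0], [20, 0, 0, 0, 0], [20, 0, 0, 0, 0], [20, 0, 0, 0, 0], [20, 0, 0, 0, 0]]]}}

```text
time: 14.77
tool_pos: [0.5945, 0.324, 0.108]
tool_rot: [-0.0, 0.831, 0.556, 0.0]
contact_force: [-0.4, 1.0, 2.9]
gripper_width: 0.383
grasp_force: 60.0
```

```bash
python3 - <<'E'
from h import *
s,p,f=pose();print(p,f,s["joint_pos"].round(2),s["contact_force"],s["ft_torque"],s["gripper_width"],s["grasp_force"])
E
```

```text
[0.5944599  0.32401335 0.10796953] 67.5151830305251 [0.39 0.3  1.6  0.   1.25 0.78] [-0.42999779  1.01382407  2.90868142] [0.00017877 0.08906097 0.07572346] 0.38268990127883973 60.0494737084955
```

Request:
{"name": "move_arm", "arguments": {"targets": [[[20, 0, 0, 0, -0.5], [20, 0, 0, 0, -0.8], [20, 0, 0, 0, -0.8], [20, 0, 0, 0, -0.8], [20, 0, 0, 0, -0.8]]]}}

```text
time: 15.18
tool_pos: [0.5942, 0.3244, 0.108]
tool_rot: [-0.0, 0.708, 0.707, 0.001]
contact_force: [-1.4, 2.0, 4.0]
gripper_width: 0.382
grasp_force: 59.8
```

Request:
{"name": "move_arm", "arguments": {"targets": [[[20, 0, 0, 0, -0.8], [20, 0, 0, 0, -0.8], [20, 0, 0, 0, -0.8], [20, 0, 0, 0, -0.8], [20, 0, 0, 0, -0.8]]]}}

```text
time: 15.6
tool_pos: [0.594, 0.3244, 0.108]
tool_rot: [-0.001, 0.545, 0.838, 0.0]
contact_force: [-1.4, 1.7, 2.6]
gripper_width: 0.388
grasp_force: 59.9
```

Request:
{"name": "move_arm", "arguments": {"targets": [[[20, 0, 0, 0, -0.8], [20, 0, 0, 0, -0.8], [20, 0, 0, 0, -0.8], [20, 0, 0, 0, -0.8], [20, 0, 0, 0, -0.8]]]}}

```text
time: 16.02
tool_pos: [0.5939, 0.3242, 0.1079]
tool_rot: [-0.001, 0.359, 0.933, 0.0]
contact_force: [-3.0, 0.5, 3.6]
gripper_width: 0.382
grasp_force: 60.0
```

```bash
python3 - <<'E'
from h import *
s,p,f=pose();print(p,f,s["contact_force"],s["ft_torque"],s["gripper_width"],s["grasp_force"])
E
```

```text
[0.59387599 0.32419503 0.10792366] 137.90417982464112 [-2.96543455  0.52865848  3.6392942 ] [ 0.12343278  0.41885848 -0.26217302] 0.38247015900349945 59.97115924023092
```

Request:
{"name": "move_arm", "arguments": {"targets": [[[20, 0, 0, 0, -0.9], [20, 0, 0, 0, -0.9], [20, 0, 0, 0, -0.9], [20, 0, 0, 0, -0.9], [20, 0, 0, 0, -0.9]]]}}

```text
time: 16.43
tool_pos: [0.5937, 0.324, 0.108]
tool_rot: [-0.001, 0.131, 0.991, 0.0]
contact_force: [-3.8, 0.6, 4.1]
gripper_width: 0.382
grasp_force: 60.0
```

Request:
{"name": "move_arm", "arguments": {"targets": [[[20, 0, 0, 0, -0.9], [20, 0, 0, 0, -0.9], [20, 0, 0, 0, -0.9], [20, 0, 0, 0, -0.9], [20, 0, 0, 0, -0.9]]]}}

```text
time: 16.85
tool_pos: [0.5937, 0.3238, 0.1079]
tool_rot: [-0.001, -0.104, 0.995, 0.0]
contact_force: [-3.6, -1.0, 4.3]
gripper_width: 0.388
grasp_force: 60.1
```

Request:
{"name": "move_arm", "arguments": {"targets": [[[20, 0, 0, 0, -0.9], [20, 0, 0, 0, -0.9], [20, 0, 0, 0, -0.9], [20, 0, 0, 0, -0.9], [20, 0, 0, 0, -0.9]]]}}

```text
time: 17.27
tool_pos: [0.5938, 0.3235, 0.1079]
tool_rot: [-0.001, -0.333, 0.943, 0.0]
contact_force: [-3.2, -1.2, 5.3]
gripper_width: 0.382
grasp_force: 60.1
```

Request:
{"name": "move_arm", "arguments": {"targets": [[[20, 0, 0, 0, -0.9], [20, 0, 0, 0, -0.9], [20, 0, 0, 0, -0.9], [20, 0, 0, 0, -0.9], [20, 0, 0, 0, -0.9]]]}}

```text
time: 17.68
tool_pos: [0.594, 0.3234, 0.108]
tool_rot: [-0.001, -0.544, 0.839, 0.0]
contact_force: [-3.4, -2.2, 2.5]
gripper_width: 0.388
grasp_force: 60.0
```

Request:
{"name": "move_arm", "arguments": {"targets": [[[20, 0, 0, 0, -0.9], [20, 0, 0, 0, -0.9], [20, 0, 0, 0, -0.9], [20, 0, 0, 0, -0.9], [20, 0, 0, 0, -0.9]]]}}

```text
time: 18.1
tool_pos: [0.5942, 0.3233, 0.1079]
tool_rot: [0.0, 0.725, -0.689, 0.0]
contact_force: [-0.8, -1.9, 3.9]
gripper_width: 0.39
grasp_force: 60.0
```

```bash
python3 - <<'E'
from h import *
s,p,f=pose();print(p,f,s["contact_force"],s["ft_torque"],s["gripper_width"],s["grasp_force"],s["joint_pos"])
b=shot("side","s4");a=shot("top","t4")
cv2.imwrite("pics/c8.png",np.hstack([cv2.resize(b[190:280,235:335],(500,450),interpolation=cv2.INTER_CUBIC),cv2.resize(a[140:230,235:295],(300,450),interpolation=cv2.INTER_CUBIC)]))
E
```

```text
[0.59422007 0.32330361 0.10794212] -87.08000539246395 [-0.77969621 -1.94208475  3.88816403] [-0.22851285  0.3466829  -0.27586066] 0.3897020818432919 59.97041707858443 [ 3.88547384e-01  2.95539502e-01  1.59667035e+00 -4.65003321e-04
  1.25023617e+00 -2.80386185e+00]
```

View pics/c8.png

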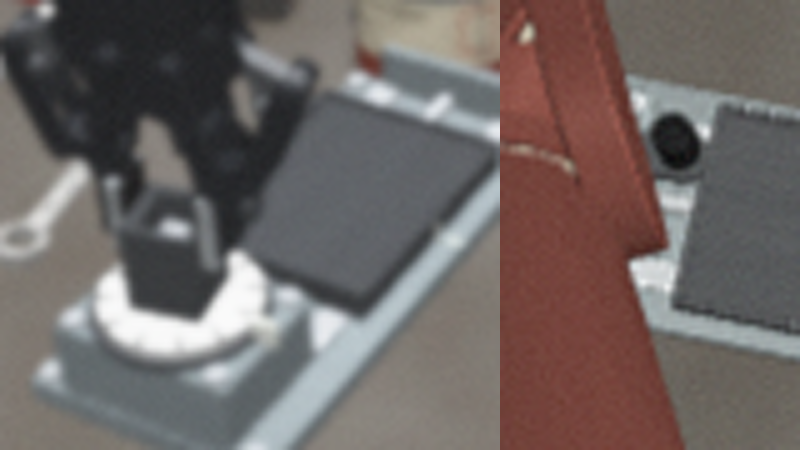

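Request:
{"name": "move_arm", "arguments": {"targets": [[[20, 0, 0, 0, 0.6], [20, 0, 0, 0, 0.9], [20, 0, 0, 0, 0.9], [20, 0, 0, 0, 0.9], [20, 0, 0, 0, 0.9]]]}}

```text
time: 18.62
tool_pos: [0.5942, 0.3235, 0.1079]
tool_rot: [-0.0, -0.553, 0.833, -0.0]
contact_force: [-1.4, -1.9, 3.8]
gripper_width: 0.381
grasp_force: 60.5
```

Request:
{"name": "move_arm", "arguments": {"targets": [[[20, 0, 0, 0, 0.9], [20, 0, 0, 0, 0.9], [20, 0, 0, 0, 0.9], [20, 0, 0, 0, 0.9], [20, 0, 0, 0, 0.9]]]}}

```text
time: 19.03
tool_pos: [0.5938, 0.3235, 0.1079]
tool_rot: [-0.001, -0.343, 0.939, -0.0]
contact_force: [-3.8, -2.2, 5.8]
gripper_width: 0.383
grasp_force: 60.9
```

Request:
{"name": "move_arm", "arguments": {"targets": [[[20, 0, 0, 0, 0.9], [20, 0, 0, 0, 0.9], [20, 0, 0, 0, 0.9], [20, 0, 0, 0, 0.9], [20, 0, 0, 0, 0.9]]]}}

```text
time: 19.45
tool_pos: [0.5937, 0.3238, 0.1079]
tool_rot: [-0.001, -0.114, 0.993, -0.0]
contact_force: [-3.9, -1.2, 5.4]
gripper_width: 0.38
grasp_force: 60.9
```

Request:
{"name": "move_arm", "arguments": {"targets": [[[20, 0, 0, 0, 0.9], [20, 0, 0, 0, 0.5], [20, 0, 0, 0, 0], [20, 0, 0, 0, 0]]]}}

```text
time: 19.78
tool_pos: [0.5937, 0.3238, 0.1079]
tool_rot: [-0.001, -0.043, 0.999, -0.0]
contact_force: [-4.8, -0.9, 5.3]
gripper_width: 0.387
grasp_force: 60.5
```

```bash
cat >> h.py <<'E'
C0=np.array([.5942,.3242])
def polar(im,n="side",rs=(.026,.028,.030,.032)):
    th=np.arange(120,230,.5); g=cv2.cvtColor(im,cv2.COLOR_BGR2GRAY).astype(np.float32)
    acc=0
    for r in rs:
        P=proj(n,[[C0[0]+r*np.cos(np.radians(a)),C0[1]+r*np.sin(np.radians(a)),.06] for a in th]).astype(np.float32)
        acc=acc+cv2.remap(g,P[None,:,0],P[None,:,1],cv2.INTER_LINEAR)[0]
    return th,acc/len(rs)
E
python3 - <<'E'
from h import *
s,p,f=pose();print(p,f,s["ft_torque"])
b=shot("side","s5")
th,v=polar(b);_,w=polar(b,rs=(.018,.020,.022))
for i in range(0,len(th),6): print(th[i],int(v[i]),int(w[i]))
i=onplane("side",[(287.7,256.2)],.052)[0][:2]-C0;print("index",np.degrees(np.arctan2(i[1],i[0])),np.linalg.norm(i))
cv2.imwrite("pics/c9.png",cv2.resize(b[215:275,240:320],(800,600),interpolation=cv2.INTER_CUBIC))
E
```

```text
[0.59373121 0.32383541 0.10793325] -175.0416764215342 [-0.16724268  0.62679206  0.00897614]
120.0 247 201
123.0 246 193
126.0 244 183
129.0 241 172
132.0 239 160
135.0 241 150
138.0 243 143
141.0 244 139
144.0 245 141
147.0 245 146
150.0 245 152
153.0 242 153
156.0 235 148
159.0 219 138
162.0 195 125
165.0 166 108
168.0 137 93
171.0 110 80
174.0 86 71
177.0 71 68
180.0 64 66
183.0 64 67
186.0 69 70
189.0 76 73
192.0 83 78
195.0 89 83
198.0 93 88
201.0 96 91
204.0 96 92
207.0 95 93
210.0 97 94
213.0 99 93
216.0 102 93
219.0 106 92
222.0 117 92
225.0 134 92
228.0 151 92
index 175.98532871500257 0.04173882481711396
```

View pics/c9.png

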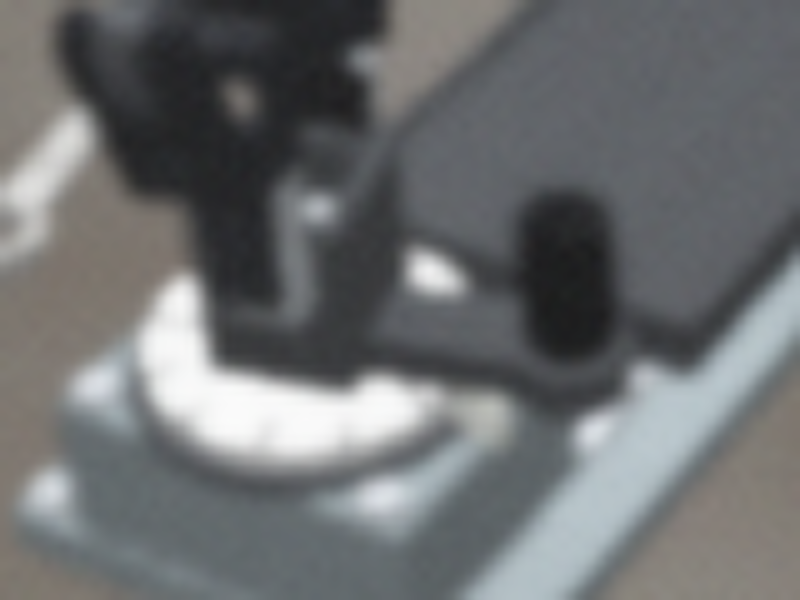

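```bash
cat >> h.py <<'E'
from scipy.optimize import least_squares
def disc(im,n,box):
    x0,y0,x1,y1=box; g=cv2.cvtColor(im,cv2.COLOR_BGR2GRAY); m=np.zeros_like(g); m[y0:y1,x0:x1]=(g[y0:y1,x0:x1]>np.percentile(g[y0:y1,x0:x1],97)*.88)*255
    m=cv2.morphologyEx(m,cv2.MORPH_OPEN,np.ones((3,3)))
    c=max(cv2.findContours(m,0,1)[0],key=cv2.contourArea); P=onplane(n,cv2.convexHull(c).reshape(-1,2),.06)[:,:2]
    r=least_squares(lambda q:np.hypot(P[:,0]-q[0],P[:,1]-q[1])-q[2],[*C0,.035],loss="soft_l1",f_scale=.0007); return r.x,np.abs(r.fun).mean()
def prof(im,n,C,rs,th,z=.06):
    g=cv2.cvtColor(im,cv2.COLOR_BGR2GRAY).astype(np.float32); a=0
    for r in rs:
        P=proj(n,[[C[0]+r*np.cos(np.radians(t)),C[1]+r*np.sin(np.radians(t)),z] for t in th]).astype(np.float32)
        a=a+cv2.remap(g,P[None,:,0],P[None,:,1],cv2.INTER_CUBIC)[0]
    return a/len(rs)
def dips(th,v,dep=4):
    from scipy.signal import find_peaks
    k,pr=find_peaks(-v,prominence=dep); return [(float(th[i]),int(p)) for i,p in zip(k,pr["prominences"])]
E
python3 - <<'E'
from h import *
a=cv2.imread("pics/t0.png");b=cv2.imread("pics/s0.png");e=cv2.imread("pics/s5.png")
ct,r1=disc(a,"top",(225,150,268,195)); cs,r2=disc(b,"side",(247,232,292,264))
print(ct,r1,cs,r2)
th=np.arange(0,360,.5)
for im,n,C in((a,"top",ct),(b,"side",cs),(e,"side",cs)):
    print(n,"ticks",dips(th,prof(im,n,C[:2],np.arange(.0295,.0345,.001),th)))
    v=prof(im,n,C[:2],np.arange(.038,.0445,.001),th,.052); i=(th>155)&(th<195); print("  index bright",th[i][v[i].argmax()], [int(x) for x in v[i][::4]])
E
```

```text
[0.59346268 0.32378406 0.03434311] 0.00038674377139777855 [0.59291755 0.32521887 0.03467991] 0.0009278361667689125
top ticks [(7.0, 42), (19.5, 5), (37.0, 43), (65.5, 107), (83.0, 4), (95.5, 67), (109.5, 4), (124.5, 56), (154.5, 50), (185.0, 52), (215.5, 48), (247.0, 49), (278.0, 55), (309.0, 50), (339.0, 55)]
  index bright 169.0 [122, 124, 126, 126, 146, 192, 234, 246, 227, 191, 151, 128, 123, 127, 131, 135, 136, 138, 137, 133]
side ticks [(7.0, 10), (36.0, 16), (65.0, 40), (95.5, 19), (126.0, 19), (155.5, 26), (187.0, 13), (218.0, 32), (248.5, 13), (282.0, 29), (323.0, 85)]
  index bright 185.5 [143, 145, 143, 141, 139, 139, 143, 149, 158, 165, 170, 176, 183, 192, 198, 202, 199, 192, 183, 173]
side ticks [(11.5, 7), (40.0, 13), (68.5, 14), (100.0, 18), (130.0, 17), (183.0, 165), (270.5, 61), (326.0, 194)]
  index bright 180.0 [147, 149, 148, 146, 144, 143, 146, 154, 163, 169, 175, 178, 180, 178, 168, 150, 128, 102, 83, 67]
```

```bash
python3 - <<'E'
from h import *
X,e=tri((241.6,189.4),(287.6,256.1));print("idx",X,e)
D=tri((246.1,171.35),(270.55,248.7));print("dial",D)
v=X-D[0];print(np.degrees(np.arctan2(v[1],v[0])),np.linalg.norm(v[:2]))
# bed -y edge / tray edges in top view: fit line on Canny points between bed and table
a=cv2.imread("pics/t0.png");g=cv2.cvtColor(a,cv2.COLOR_BGR2GRAY).astype(np.float32);g=cv2.GaussianBlur(g,(3,3),0)
def edge(p,q,z,sgn,half=5,n=60):
    p,q=np.array(p,float),np.array(q,float);u=(q-p)/np.linalg.norm(q-p);nn=np.array([-u[1],u[0]]);t=np.arange(-half,half+.1,.25);pts=[]
    for k in np.linspace(.05,.95,n):
        S=(p+k*(q-p))+t[:,None]*nn;l=cv2.remap(g,S[None,:,0].astype(np.float32),S[None,:,1].astype(np.float32),1)[0]
        pts.append(S[(sgn*np.gradient(l)).argmax()])
    P=onplane("top",pts,z)[:,:2].astype(np.float32);vx,vy,x,y=cv2.fitLine(P,cv2.DIST_HUBER,0,.001,.001).ravel();return np.degrees(np.arctan2(vy,vx)),x,y
L=lambda x,y:(190+x/4-.4,140+y/4-.4)
print("bed -y edge",edge(L(163,232),L(606,324),.012,-1))
print("tray edges",edge(L(352,255),L(572,296),.03,1),edge(L(385,92),L(602,132),.032,-1))
E
```

```text
idx [0.55098491 0.33031229 0.05538003] 3.130330692456434e-05
dial (array([0.59457559, 0.32433411, 0.05780622]), np.float64(0.00043833837977736486))
172.19097402275798 0.043998704108438216
bed -y edge (np.float32(82.6249), np.float32(0.52145106), np.float32(0.23815897))
tray edges (np.float32(82.97611), np.float32(0.51814115), np.float32(0.16361693)) (np.float32(82.6159), np.float32(0.6250277), np.float32(0.16850185))
```

Request:
{"name": "move_arm", "arguments": {"targets": [[[20, 0, 0, 0, 0.5], [20, 0, 0, 0, 0.8], [20, 0, 0, 0, 0.8], [20, 0, 0, 0, 0.5], [20, 0, 0, 0, 0.2]]]}}

```text
time: 20.25
tool_pos: [0.5937, 0.324, 0.108]
tool_rot: [-0.001, 0.104, 0.995, -0.0]
contact_force: [-3.4, -0.8, 6.0]
gripper_width: 0.38
grasp_force: 60.9
```

Request:
{"name": "move_arm", "arguments": {"targets": [[[20, 0, 0, 0, 0], [20, 0, 0, 0, 0], [20, 0, 0, 0, 0]]]}}

```text
time: 20.5
tool_pos: [0.5937, 0.324, 0.108]
tool_rot: [-0.001, 0.103, 0.995, -0.0]
contact_force: [-3.8, -1.2, 6.4]
gripper_width: 0.389
grasp_force: 60.6
```

```bash
python3 - <<'E'
from h import *
s,p,f=pose();print(p,f,s["ft_torque"])
e=shot("side","s6");shot("top","t6");th=np.arange(0,360,.5)
print(dips(th,prof(e,"side",[.59292,.32522],np.arange(.0295,.0345,.001),th)))
E
```

```text
[0.59374824 0.32398269 0.10796215] 168.17763891581515 [-0.05240638  0.60662445  0.01413389]
[(25.0, 15), (53.0, 17), (83.0, 9), (113.0, 15), (163.5, 176), (284.5, 61), (335.0, 184)]
```

Request:
{"name": "move_arm", "arguments": {"targets": [[[20, 0, 0, 0, 0.15], [20, 0, 0, 0, 0.1], [20, 0, 0, 0, 0], [20, 0, 0, 0, 0], [20, 0, 0, 0, 0]]]}}

```text
time: 21.02
tool_pos: [0.5937, 0.324, 0.1079]
tool_rot: [-0.001, 0.116, 0.993, -0.0]
contact_force: [-4.2, -0.5, 5.2]
gripper_width: 0.385
grasp_force: 60.7
```

Request:
{"name": "move_arm", "arguments": {"targets": [[[20, 0, 0, 0, 0], [20, 0, 0, 0, 0], [20, 0, 0, 0, 0], [20, 0, 0, 0, 0], [20, 0, 0, 0, 0]]]}}

```text
time: 21.43
tool_pos: [0.5937, 0.324, 0.108]
tool_rot: [-0.001, 0.116, 0.993, -0.0]
contact_force: [-2.6, -1.0, 5.2]
gripper_width: 0.385
grasp_force: 60.7
```

Request:
{"name": "move_arm", "arguments": {"targets": [[[20, 0, 0, 0, 0], [20, 0, 0, 0, -0.3], [20, 0, 0, 0, -0.2], [20, 0, 0, -0.005, 0], [20, 0, 0, -0.01, 0]]]}}

```text
time: 21.85
tool_pos: [0.5932, 0.3236, 0.1143]
tool_rot: [-0.001, 0.09, 0.996, -0.0]
contact_force: [1.5, 1.6, -4.9]
gripper_width: 0.384
grasp_force: 59.9
```

Request:
{"name": "move_arm", "arguments": {"targets": [[[20, 0, 0, -0.015, 0], [20, 0, 0, -0.02, 0], [20, 0, 0, -0.03, 0], [20, 0, 0, -0.04, 0], [20, 0, 0, -0.04, 0]]]}}

```text
time: 22.27
tool_pos: [0.5939, 0.3233, 0.2048]
tool_rot: [-0.0, 0.089, 0.996, -0.001]
contact_force: [0.8, -0.5, -2.4]
gripper_width: 0.383
grasp_force: 60.2
```

```bash
python3 - <<'E'
from h import *
e=shot("side","s7");th=np.arange(0,360,.5)
s,p,f=pose();print(p,f,s["grasp_force"],s["gripper_width"])
print(dips(th,prof(e,"side",[.59292,.32522],np.arange(.0295,.0345,.001),th)))
print(dips(th,prof(e,"side",[.59292,.32522],np.arange(.018,.027,.001),th)))
leg(p,f,[.406,.352,p[2]])
E
```

```text
[0.5966916  0.32450901 0.21225198] 169.7648150295261 60.47012897673994 0.3810338715182316
[(22.0, 20), (51.5, 10), (82.0, 23), (112.0, 16), (143.0, 24), (172.0, 33), (202.5, 17), (235.0, 25), (265.5, 8), (282.5, 79), (323.0, 36), (352.5, 10)]
[(174.0, 38), (282.0, 118), (324.0, 24)]
n 5 per row [ 0.0642 -0.0023 -0.    ] total [ 0.3209 -0.0114 -0.    ]
```

Request:
{"name": "move_arm", "arguments": {"targets": [[[20, 0.063, -0.002, 0, 0], [20, 0.063, -0.002, 0, 0], [20, 0.063, -0.002, 0, 0], [20, 0.063, -0.002, 0, 0], [20, 0.063, -0.002, 0, 0]]]}}

```text
time: 22.73
tool_pos: [0.4056, 0.351, 0.2037]
tool_rot: [0.0, 0.089, 0.996, -0.0]
contact_force: [-0.8, 0.6, -1.4]
gripper_width: 0.387
grasp_force: 60.4
```

Request:
{"name": "move_arm", "arguments": {"targets": [[[20, 0, 0, 0.05, 0], [20, 0, 0, 0.05, 0], [20, 0, 0, 0.05, 0], [20, 0, 0, 0.05, 0], [20, 0, 0, 0.03, 0]]]}}

```text
time: 23.15
tool_pos: [0.4055, 0.3501, 0.0625]
tool_rot: [-0.001, 0.089, 0.996, -0.001]
contact_force: [-1.7, -1.0, -3.7]
gripper_width: 0.385
grasp_force: 60.2
```

Request:
{"name": "move_arm", "arguments": {"targets": [[[20, 0, 0, 0.01, 0], [20, 0, 0, 0.008, 0], [20, 0, 0, 0, 0], [20, 0, 0, 0, 0], [20, 0, 0, 0, 0]]]}}

```text
time: 23.57
tool_pos: [0.4085, 0.3521, 0.0567]
tool_rot: [0.001, 0.089, 0.996, 0.001]
contact_force: [-0.3, 0.8, -2.8]
gripper_width: 0.381
grasp_force: 60.3
```

Request:
{"name": "move_arm", "arguments": {"targets": [[[20, 0, 0, 0.004, 0], [20, 0, 0, 0.003, 0], [20, 0, 0, 0.002, 0], [20, 0, 0, 0, 0], [20, 0, 0, 0, 0]]]}}

```text
time: 23.98
tool_pos: [0.4079, 0.3517, 0.0509]
tool_rot: [0.0, 0.089, 0.996, 0.0]
contact_force: [-2.8, -1.3, 5.3]
gripper_width: 0.386
grasp_force: 61.3
```

Request:
{"name": "move_arm", "arguments": {"targets": [[[60, 0, 0, 0, 0], [60, 0, 0, 0, 0], [60, 0, 0, 0, 0], [60, 0, 0, -0.02, 0], [60, 0, 0, -0.05, 0]]]}}

```text
time: 24.4
tool_pos: [0.4043, 0.3494, 0.0877]
tool_rot: [-0.004, 0.089, 0.996, -0.003]
contact_force: [0.6, 1.1, -0.8]
gripper_width: 0.599
grasp_force: 0.0
```

Request:
{"name": "move_arm", "arguments": {"targets": [[[60, 0, 0, -0.05, 0], [60, 0, 0, -0.05, 0], [60, 0, 0, -0.05, 0], [100, 0, 0, -0.04, 0], [100, 0, 0, 0, 0]]]}}

```text
time: 24.82
tool_pos: [0.41, 0.3532, 0.2134]
tool_rot: [0.005, 0.089, 0.996, 0.004]
contact_force: [0.5, 0.3, 1.2]
gripper_width: 0.861
grasp_force: 0.0
```

```bash
python3 - <<'E'
from h import *
s,p,f=pose();print(p,f,s["joint_pos"])
a=shot("top","t8");b=shot("side","s8")
print(np.round(spacers(a),4).tolist())
cv2.imwrite("pics/c10.png",np.hstack([cv2.resize(a[150:300,190:330],(420,450)),cv2.resize(b[190:315,255:430],(380,272))] if 0 else [cv2.resize(a[150:300,190:330],(420,450),interpolation=2),cv2.resize(b[170:320,290:416],(378,450),interpolation=2)]))
E
```

```text
[0.40997652 0.35320235 0.21335332] 169.81045197774762 [ 5.73555299e-01 -1.25735284e-01  1.85918104e+00  7.85045522e-05
  1.39578817e+00 -8.19451185e-01]
[[0.4042, 0.2453, 78.769, 24.646, 15.4533], [0.4154, 0.1679, 79.0395, 23.3395, 171.6114]]
```

View pics/c10.png

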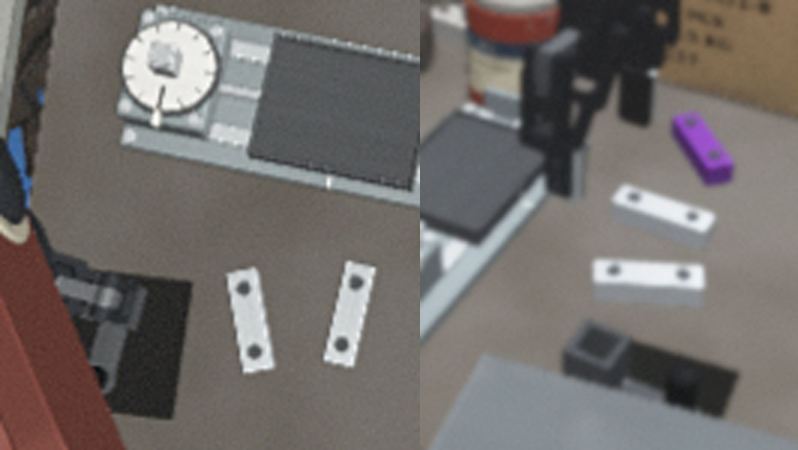

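```bash
python3 - <<'E'
from h import *
a=cv2.imread("pics/t8.png");hsv=cv2.cvtColor(a,cv2.COLOR_BGR2HSV)
print("short plate",np.round(spacers(a,z=.02,box=(390,132,418,166)),3).tolist())
m=np.zeros(a.shape[:2],np.uint8);m[150:222,262:360]=(hsv[150:222,262:360,2]<100)*255
m=cv2.morphologyEx(m,cv2.MORPH_OPEN,np.ones((5,5)))
c=max(cv2.findContours(m,0,1)[0],key=cv2.contourArea)
P=onplane("top",c.reshape(-1,2),.032)[:,:2];(x,y),(w,h),an=cv2.minAreaRect((P*1e4).astype(np.float32));print("tray",x/1e4,y/1e4,w/10,h/10,an)
ux=np.array([np.cos(np.radians(-97.4)),np.sin(np.radians(-97.4))]);uy=np.array([-ux[1],ux[0]])
d=np.array([x/1e4,y/1e4])-[.5942,.3242];print("slide coords",d@ux*1e3-114,d@uy*1e3)
for X in(-30,30):print(X,np.array([x/1e4,y/1e4])+ux*X/1e3)
s,p,f=pose();print(p,f);leg([.4079,.3517,.213],195.5,[.404,.245,.213])
E
```

```text
short plate [[0.696, -0.056, 48.212, 30.349, 165.298]]
tray 0.57409423828125 0.18669266357421874 133.321533203125 103.72147216796876 82.75343322753906
slide coords 24.951593724769907 -2.227964665480114
-30 [0.57795811 0.2164428 ]
30 [0.57023037 0.15694253]
[0.40788309 0.35181052 0.20756848] 169.81273152315092
n 3 per row [ 0.0179 -0.0565 -0.    ] total [ 0.0538 -0.1696 -0.    ]
```

Request:
{"name": "move_arm", "arguments": {"targets": [[[60, 0, 0, 0, -1], [60, 0, 0, 0, -1], [60, 0, 0, 0, -1], [60, 0, 0, 0, -1], [60, 0, 0, 0, -0.28]]]}}

```text
time: 25.33
tool_pos: [0.4062, 0.3507, 0.2033]
tool_rot: [-0.002, -0.137, 0.991, -0.001]
contact_force: [-0.5, -0.4, -0.0]
gripper_width: 0.598
grasp_force: 0.0
```

Request:
{"name": "move_arm", "arguments": {"targets": [[[60, 0.018, -0.0565, 0, 0], [60, 0.018, -0.0565, 0, 0], [60, 0.018, -0.0565, 0, 0], [60, 0, 0, 0, 0], [60, 0, 0, 0, 0]]]}}

```text
time: 25.75
tool_pos: [0.4023, 0.2432, 0.2036]
tool_rot: [-0.001, -0.133, 0.991, -0.0]
contact_force: [0.0, 0.6, 0.1]
gripper_width: 0.603
grasp_force: 0.0
```

```bash
python3 - <<'E'
from h import *
s,p,f=pose();print(p,f);leg(p,f,[.404,.245,.031])
E
```

```text
[0.40232984 0.24319174 0.2036346 ] -164.67291590241052
n 5 per row [-0.0007  0.0004  0.0575] total [-0.0035  0.0022  0.2877]
```

Request:
{"name": "move_arm", "arguments": {"targets": [[[60, -0.003, 0.002, 0.05, 0], [60, 0, 0, 0.05, 0], [60, 0, 0, 0.05, 0], [60, 0, 0, 0.05, 0], [60, 0, 0, 0.04, 0]]]}}

```text
time: 26.17
tool_pos: [0.4028, 0.2467, 0.0581]
tool_rot: [-0.002, -0.135, 0.991, -0.0]
contact_force: [-0.0, -1.5, -0.0]
gripper_width: 0.598
grasp_force: 0.0
```

Request:
{"name": "move_arm", "arguments": {"targets": [[[60, 0, 0, 0.025, 0], [60, 0, 0, 0.015, 0], [60, 0, 0, 0.008, 0], [60, 0, 0, 0, 0], [60, 0, 0, 0, 0]]]}}

```text
time: 26.58
tool_pos: [0.405, 0.2469, 0.0331]
tool_rot: [0.0, -0.135, 0.991, 0.0]
contact_force: [0.1, 0.2, -0.2]
gripper_width: 0.597
grasp_force: 0.0
```

Request:
{"name": "move_arm", "arguments": {"targets": [[[60, 0, 0, 0.003, 0], [10, 0, 0, 0, 0], [10, 0, 0, 0, 0], [10, 0, 0, 0, 0], [10, 0, 0, 0, 0]]]}}

```text
time: 27.0
tool_pos: [0.4054, 0.2466, 0.0318]
tool_rot: [0.001, -0.135, 0.991, 0.0]
contact_force: [-1.4, -1.0, 3.4]
gripper_width: 0.263
grasp_force: 61.0
```

Request:
{"name": "move_arm", "arguments": {"targets": [[[10, 0, 0, 0, 0], [10, 0, 0, 0, 0], [10, 0, 0, -0.01, 0], [10, 0, 0, -0.03, 0], [10, 0, 0, -0.04, 0]]]}}

```text
time: 27.42
tool_pos: [0.4019, 0.2452, 0.0764]
tool_rot: [-0.003, -0.135, 0.991, -0.001]
contact_force: [0.6, 0.4, -2.0]
gripper_width: 0.263
grasp_force: 60.1
```

Request:
{"name": "move_arm", "arguments": {"targets": [[[10, 0, 0, -0.05, 0], [10, 0, 0, -0.04, 0], [10, 0, 0, -0.01, 0], [10, 0, 0, 0, 0], [10, 0, 0, 0, 0]]]}}

```text
time: 27.83
tool_pos: [0.4038, 0.246, 0.1374]
tool_rot: [-0.001, -0.135, 0.991, -0.0]
contact_force: [-0.4, -0.3, -2.4]
gripper_width: 0.26
grasp_force: 60.2
```

```bash
python3 - <<'E'
from h import *
s,p,f=pose();print(p,f,s["gripper_width"],s["grasp_force"])
a=shot("top","t9");b=shot("side","s9")
leg(p,172.6,[.5799,.2162,p[2]])
x=[ (int(u),int(v)) for u,v in np.r_[proj("side",[p]),proj("top",[p])]];print(x)
u,v=x[0];w,h=x[1]
cv2.imwrite("pics/c11.png",np.hstack([cv2.resize(b[v-30:v+70,u-50:u+50],(400,400),interpolation=2),cv2.resize(a[h-40:h+60,w-50:w+50],(400,400),interpolation=2)]))
E
```

```text
[0.40376811 0.24599752 0.13738869] -164.51172233721223 0.26005282423364706 60.15142321586609
n 5 per row [-0.0595 -0.0023 -0.    ] total [-0.2975 -0.0114 -0.    ]
[(368, 216), (265, 253)]
```

View pics/c11.png

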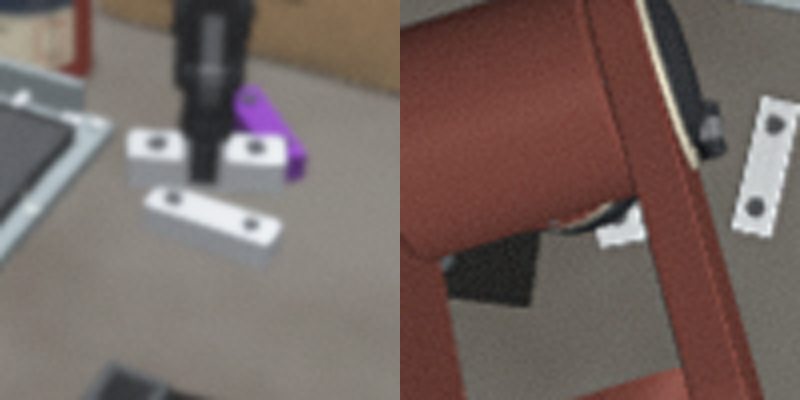

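Request:
{"name": "move_arm", "arguments": {"targets": [[[10, 0, 0, 0, 1], [10, 0, 0, 0, 1], [10, 0, 0, 0, 1], [10, 0, 0, 0, 0.8], [10, 0, 0, 0, 0]]]}}

```text
time: 28.35
tool_pos: [0.4033, 0.2458, 0.1364]
tool_rot: [-0.002, 0.064, 0.998, -0.001]
contact_force: [-0.5, -0.1, -2.7]
gripper_width: 0.26
grasp_force: 60.1
```

Request:
{"name": "move_arm", "arguments": {"targets": [[[10, -0.059, -0.0023, 0, 0], [10, -0.059, -0.0023, 0, 0], [10, -0.059, -0.0023, 0, 0], [10, -0.059, -0.0023, 0, 0], [10, -0.059, -0.0023, 0, 0]]]}}

```text
time: 28.77
tool_pos: [0.5799, 0.2163, 0.1365]
tool_rot: [-0.002, 0.063, 0.998, -0.0]
contact_force: [0.8, 1.3, -2.7]
gripper_width: 0.261
grasp_force: 60.1
```

Request:
{"name": "move_arm", "arguments": {"targets": [[[10, 0, 0, 0, 0], [10, 0, 0, 0, 0], [10, 0, 0, 0, 0], [10, 0, 0, 0, 0], [10, 0, 0, 0, 0]]]}}

```text
time: 29.18
tool_pos: [0.5779, 0.2173, 0.1383]
tool_rot: [-0.001, 0.063, 0.998, -0.0]
contact_force: [-0.7, 0.8, -2.0]
gripper_width: 0.265
grasp_force: 60.1
```

```bash
python3 - <<'E'
from h import *
s,p,f=pose();print(p,f,s["gripper_width"],s["grasp_force"])
leg(p,f,[.5799,.2162,.061])
E
```

```text
[0.57786874 0.21729481 0.13829899] 172.77472516100357 0.26463090623851565 60.11102557182312
n 2 per row [-0.0018 -0.0007  0.0644] total [-0.0036 -0.0014  0.1288]
```

Request:
{"name": "move_arm", "arguments": {"targets": [[[10, -0.0036, -0.0014, 0.03, 0], [10, 0, 0, 0.04, 0], [10, 0, 0, 0.03, 0], [10, 0, 0, 0.015, 0], [10, 0, 0, 0.008, 0]]]}}

```text
time: 29.6
tool_pos: [0.5794, 0.2158, 0.0632]
tool_rot: [-0.001, 0.063, 0.998, -0.0]
contact_force: [0.0, 0.3, -2.8]
gripper_width: 0.263
grasp_force: 60.1
```

Request:
{"name": "move_arm", "arguments": {"targets": [[[10, 0, 0, 0.002, 0], [10, 0, 0, 0, 0], [10, 0, 0, 0, 0], [10, 0, 0, 0, 0]]]}}

```text
time: 29.93
tool_pos: [0.5823, 0.2161, 0.0654]
tool_rot: [0.001, 0.064, 0.998, 0.0]
contact_force: [-0.3, 0.6, -3.4]
gripper_width: 0.259
grasp_force: 60.1
```

Request:
{"name": "move_arm", "arguments": {"targets": [[[10, 0, 0, 0.003, 0], [10, 0, 0, 0.003, 0], [10, 0, 0, 0.002, 0], [10, 0, 0, 0, 0], [10, 0, 0, 0, 0]]]}}

```text
time: 30.35
tool_pos: [0.5816, 0.2159, 0.0599]
tool_rot: [0.0, 0.064, 0.998, 0.0]
contact_force: [-3.0, -0.4, 4.2]
gripper_width: 0.259
grasp_force: 60.8
```

Request:
{"name": "move_arm", "arguments": {"targets": [[[10, 0, 0, 0.0015, 0], [10, 0, 0, 0, 0], [10, 0, 0, 0, 0]]]}}

```text
time: 30.6
tool_pos: [0.5817, 0.2159, 0.0598]
tool_rot: [0.0, 0.064, 0.998, -0.0]
contact_force: [-5.1, -1.8, 9.1]
gripper_width: 0.264
grasp_force: 61.5
```

Request:
{"name": "move_arm", "arguments": {"targets": [[[45, 0, 0, 0, 0], [45, 0, 0, 0, 0], [45, 0, 0, 0, 0], [45, 0, 0, -0.02, 0], [45, 0, 0, -0.04, 0]]]}}

```text
time: 31.02
tool_pos: [0.5786, 0.2152, 0.0909]
tool_rot: [-0.004, 0.064, 0.998, -0.001]
contact_force: [-0.4, -0.3, 0.6]
gripper_width: 0.45
grasp_force: 0.0
```

Request:
{"name": "move_arm", "arguments": {"targets": [[[60, 0, 0, -0.05, 0], [60, 0, 0, -0.05, 0], [60, 0, 0, -0.02, 0.2], [60, 0, 0, 0, 0], [60, 0, 0, 0, 0]]]}}

```text
time: 31.43
tool_pos: [0.5815, 0.2159, 0.1664]
tool_rot: [0.001, 0.074, 0.997, 0.0]
contact_force: [0.2, -0.2, -1.0]
gripper_width: 0.599
grasp_force: 0.0
```

```bash
python3 - <<'E'
from h import *
s,p,f=pose();print(p,f)
a=shot("top","t10");b=shot("side","s10")
print(np.round(spacers(a,box=(285,225,340,290)),4).tolist())
print("A top",np.round(spacers(a,z=.048,box=(262,150,360,215)),4).tolist());print("A side",np.round(spacers(b,"side",z=.048,box=(280,205,350,260)),4).tolist())
leg(p,f,[.4154,.1679,p[2]])
E
```

```text
[0.58148545 0.21588485 0.16637406] 171.48337635559935
[]
A top [[0.5718, 0.0878, 131.2691, 59.5015, 173.3559]]
A side [[0.5798, 0.2183, 79.6441, 25.5049, 172.9963], [0.5438, 0.2339, 199.5369, 89.7229, 82.5958]]
n 5 per row [ 0.0524 -0.024  -0.    ] total [ 0.2619 -0.1201 -0.    ]
```

Request:
{"name": "move_arm", "arguments": {"targets": [[[60, 0.052, -0.024, 0, 0], [60, 0.052, -0.024, 0, 0], [60, 0.052, -0.024, 0, 0], [60, 0.052, -0.024, 0, 0], [60, 0.053, -0.024, 0, 0]]]}}

```text
time: 31.95
tool_pos: [0.4129, 0.167, 0.1629]
tool_rot: [-0.003, 0.074, 0.997, -0.001]
contact_force: [0.2, -0.4, 1.2]
gripper_width: 0.602
grasp_force: 0.0
```

Request:
{"name": "move_arm", "arguments": {"targets": [[[60, 0, 0, 0, 0], [60, 0, 0, 0, 0], [60, 0, 0, 0, 0], [60, 0, 0, 0, 0], [60, 0, 0, 0, 0]]]}}

```text
time: 32.37
tool_pos: [0.4167, 0.168, 0.166]
tool_rot: [-0.0, 0.074, 0.997, -0.0]
contact_force: [0.3, -0.4, 1.1]
gripper_width: 0.601
grasp_force: 0.0
```

```bash
python3 - <<'E'
from h import *
s,p,f=pose();print(p,f)
leg(p,f,[.4154,.1679,.0315])
b=shot("side","s11");print(np.round(spacers(b,"side",z=.02,box=(330,225,410,280)),4).tolist())
E
```

```text
[0.41674886 0.16798782 0.16603082] 171.48195459879437
n 4 per row [ 0.0006 -0.0001  0.0561] total [ 0.0022 -0.0005  0.2242]
[[0.4148, 0.1697, 81.3395, 27.6647, 171.9434]]
```

Request:
{"name": "move_arm", "arguments": {"targets": [[[60, 0.002, 0, 0.04, 0], [60, 0, 0, 0.05, 0], [60, 0, 0, 0.05, 0], [60, 0, 0, 0.04, 0], [60, 0, 0, 0.025, 0]]]}}

```text
time: 32.83
tool_pos: [0.4134, 0.1677, 0.04]
tool_rot: [-0.002, 0.074, 0.997, -0.001]
contact_force: [-0.6, 0.2, -0.3]
gripper_width: 0.602
grasp_force: 0.0
```

Request:
{"name": "move_arm", "arguments": {"targets": [[[60, 0, 0, 0.012, 0], [60, 0, 0, 0.007, 0], [60, 0, 0, 0, 0], [60, 0, 0, 0, 0], [60, 0, 0, 0, 0]]]}}

```text
time: 33.25
tool_pos: [0.4158, 0.1683, 0.033]
tool_rot: [0.001, 0.074, 0.997, 0.0]
contact_force: [1.3, 0.4, -0.1]
gripper_width: 0.598
grasp_force: 0.0
```

Request:
{"name": "move_arm", "arguments": {"targets": [[[10, 0, 0, 0, 0], [10, 0, 0, 0, 0], [10, 0, 0, 0, 0], [10, 0, 0, 0, 0], [10, 0, 0, 0, 0]]]}}

```text
time: 33.67
tool_pos: [0.4154, 0.1682, 0.0328]
tool_rot: [0.001, 0.074, 0.997, 0.0]
contact_force: [-1.6, 0.3, 6.9]
gripper_width: 0.26
grasp_force: 61.1
```

Request:
{"name": "move_arm", "arguments": {"targets": [[[10, 0, 0, 0, 0], [10, 0, 0, 0, 0]]]}}

```text
time: 33.83
tool_pos: [0.4155, 0.1683, 0.0328]
tool_rot: [0.001, 0.074, 0.997, 0.0]
contact_force: [-1.8, -0.1, 5.9]
gripper_width: 0.259
grasp_force: 61.1
```

Request:
{"name": "move_arm", "arguments": {"targets": [[[10, 0, 0, -0.01, 0], [10, 0, 0, -0.03, 0], [10, 0, 0, -0.05, 0], [10, 0, 0, -0.05, -0.18], [10, 0, 0, -0.02, 0]]]}}

```text
time: 34.25
tool_pos: [0.4159, 0.1683, 0.1312]
tool_rot: [0.002, 0.064, 0.998, 0.001]
contact_force: [0.7, 0.8, -2.1]
gripper_width: 0.261
grasp_force: 60.2
```

Request:
{"name": "move_arm", "arguments": {"targets": [[[10, 0, 0, 0, 0], [10, 0, 0, 0, 0], [10, 0, 0, 0, 0], [10, 0, 0, 0, 0]]]}}

```text
time: 34.58
tool_pos: [0.413, 0.1676, 0.1253]
tool_rot: [-0.002, 0.065, 0.998, -0.001]
contact_force: [0.3, 0.3, -2.4]
gripper_width: 0.26
grasp_force: 60.1
```

Request:
{"name": "move_arm", "arguments": {"targets": [[[10, -0.0523, 0.003, 0, 0], [10, -0.0523, 0.003, 0, 0], [10, -0.0523, 0.003, 0, 0], [10, -0.0523, 0.003, 0, 0], [10, -0.0523, 0.003, 0, 0]]]}}

```text
time: 35.0
tool_pos: [0.5715, 0.1562, 0.1251]
tool_rot: [-0.002, 0.065, 0.998, -0.0]
contact_force: [0.1, -0.1, -1.2]
gripper_width: 0.262
grasp_force: 60.1
```

Request:
{"name": "move_arm", "arguments": {"targets": [[[10, 0, 0, 0, 0], [10, 0, 0, 0, 0], [10, 0, 0, 0, 0], [10, 0, 0, 0, 0], [10, 0, 0, 0, 0]]]}}

```text
time: 35.42
tool_pos: [0.57, 0.1568, 0.127]
tool_rot: [-0.001, 0.065, 0.998, -0.0]
contact_force: [0.3, 0.6, -2.6]
gripper_width: 0.266
grasp_force: 60.1
```

```bash
python3 - <<'E'
from h import *
s,p,f=pose();print(p,f,s["gripper_width"],s["grasp_force"])
leg(p,f,[.5721,.1567,.0615])
b=shot("side","s12");print(np.round(spacers(b,"side",z=.048,box=(280,205,350,260)),4).tolist())
E
```

```text
[0.56998308 0.15676963 0.12701925] 172.59910297619763 0.2660010511873755 60.124908685684204
n 2 per row [-0.0018  0.0002  0.0546] total [-0.0035  0.0003  0.1092]
[[0.5798, 0.2183, 79.644, 25.5058, 172.9978], [0.5438, 0.2339, 199.5417, 89.7227, 82.5899]]
```

Request:
{"name": "move_arm", "arguments": {"targets": [[[10, -0.0025, 0, 0.03, 0], [10, 0, 0, 0.035, 0], [10, 0, 0, 0.02, 0], [10, 0, 0, 0.01, 0], [10, 0, 0, 0.006, 0]]]}}

```text
time: 35.88
tool_pos: [0.5717, 0.1564, 0.0658]
tool_rot: [-0.001, 0.065, 0.998, -0.0]
contact_force: [0.2, -0.7, -1.5]
gripper_width: 0.261
grasp_force: 60.1
```

Request:
{"name": "move_arm", "arguments": {"targets": [[[10, 0, 0, 0, 0], [10, 0, 0, 0.003, 0], [10, 0, 0, 0.002, 0], [10, 0, 0, 0, 0], [10, 0, 0, 0, 0]]]}}

```text
time: 36.3
tool_pos: [0.5732, 0.1565, 0.0646]
tool_rot: [0.001, 0.065, 0.998, 0.0]
contact_force: [0.2, -1.0, -2.0]
gripper_width: 0.258
grasp_force: 60.1
```

Request:
{"name": "move_arm", "arguments": {"targets": [[[10, 0, 0, 0.002, 0], [10, 0, 0, 0, 0], [10, 0, 0, 0, 0]]]}}

```text
time: 36.55
tool_pos: [0.5728, 0.1564, 0.0628]
tool_rot: [-0.0, 0.065, 0.998, 0.0]
contact_force: [-0.3, 0.2, -2.3]
gripper_width: 0.258
grasp_force: 60.1
```

Request:
{"name": "move_arm", "arguments": {"targets": [[[10, 0, 0, 0.002, 0], [10, 0, 0, 0.0015, 0], [10, 0, 0, 0, 0], [10, 0, 0, 0, 0]]]}}

```text
time: 36.88
tool_pos: [0.5729, 0.1564, 0.0608]
tool_rot: [0.0, 0.065, 0.998, 0.0]
contact_force: [-0.3, -0.8, -1.7]
gripper_width: 0.26
grasp_force: 60.2
```

Request:
{"name": "move_arm", "arguments": {"targets": [[[45, 0, 0, 0, 0], [45, 0, 0, 0, 0], [45, 0, 0, 0, 0], [45, 0, 0, -0.02, 0], [45, 0, 0, -0.04, 0]]]}}

```text
time: 37.3
tool_pos: [0.5704, 0.1561, 0.0943]
tool_rot: [-0.003, 0.065, 0.998, -0.001]
contact_force: [-0.2, 0.5, 1.1]
gripper_width: 0.45
grasp_force: 0.0
```

Request:
{"name": "move_arm", "arguments": {"targets": [[[60, 0, 0, -0.05, 0], [60, 0, 0, -0.06, 0], [60, 0, 0, -0.06, 0], [60, 0, 0, -0.06, 0], [60, 0, 0, 0, 0]]]}}

```text
time: 37.72
tool_pos: [0.5769, 0.1571, 0.2462]
tool_rot: [0.008, 0.065, 0.998, 0.002]
contact_force: [1.3, -0.3, 1.3]
gripper_width: 0.602
grasp_force: 0.0
```

Request:
{"name": "move_arm", "arguments": {"targets": [[[60, 0.06, 0, 0, 0], [60, 0.06, 0, 0, 0], [60, 0.06, 0.04, 0, 0], [60, 0, 0.06, 0, 0], [60, 0, 0.06, 0, 0]]]}}

```text
time: 38.13
tool_pos: [0.4773, 0.265, 0.2354]
tool_rot: [0.001, 0.065, 0.998, 0.0]
contact_force: [0.4, -0.1, 1.3]
gripper_width: 0.602
grasp_force: 0.0
```

Request:
{"name": "move_arm", "arguments": {"targets": [[[60, 0, 0.06, 0, 0], [60, 0, 0.06, 0, 0], [60, 0, 0.06, 0, 0], [60, 0, 0.06, 0, 0], [60, 0, 0, 0, 0]]]}}

```text
time: 38.55
tool_pos: [0.4977, 0.4123, 0.2351]
tool_rot: [0.0, 0.063, 0.998, 0.001]
contact_force: [-0.9, 0.3, 0.1]
gripper_width: 0.6
grasp_force: 0.0
```

```bash
python3 - <<'E'
from h import *
s,p,f=pose();print(p,f)
a=shot("top","t13");b=shot("side","s13");th=np.arange(0,360,.5)
print(np.round(spacers(b,"side",z=.048,box=(280,205,350,260)),4).tolist())
print(np.round(spacers(a,"top",z=.048,box=(265,150,355,212)),4).tolist())
print(dips(th,prof(a,"top",[.59346,.32378],np.arange(.018,.027,.001),th),15))
cv2.imwrite("pics/c13.png",np.hstack([cv2.resize(a[145:300,190:390],(516,400),interpolation=2),cv2.resize(b[190:330,230:330],(284,400),interpolation=2)]))
E
```

```text
[0.49769118 0.412342   0.23507306] 172.81720658892374
[[0.578, 0.2186, 79.0695, 25.5049, 172.9963], [0.5435, 0.2334, 200.7645, 89.9659, 82.4953], [0.5657, 0.1529, 69.3425, 45.6286, 178.0586]]
[[0.5651, 0.1014, 100.2261, 36.2023, 173.0556], [0.578, 0.1549, 89.6845, 24.9447, 172.036], [0.5797, 0.2156, 79.8065, 24.8466, 172.8288], [0.5531, 0.2442, 153.4762, 82.7801, 34.7643]]
[(41.0, 32), (171.0, 118)]
```

View pics/c13.png

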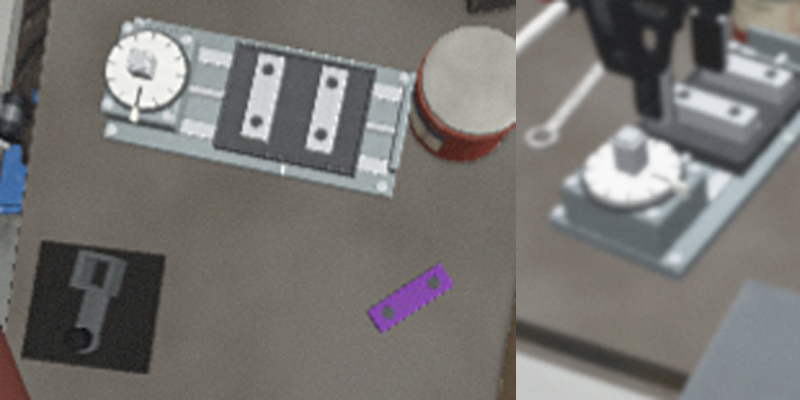

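```bash
python3 -c "
from h import *
print(job.job_done())"
```

```text
the job is handed in; nothing more can be done
None
```

The slide is set on its zero mark with the backlash taken up clockwise, the crank lies flat on its mat, and the two spacers I could see lie flat in the tray; the job is handed in, and I assumed no third spacer was hidden behind the box or the tin.

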